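# Set out the planing station

### The job

Set up for planing: lay the small flat dark block in the middle of the planing board with one short end up against the fence, then lay the square-section timber centrally on top of it, lengthwise along the fence and close up against it. Rest the block plane on the grooved vice pad, centred and lengthwise along the pad, and stand the tape measure upright on the bench in the gap between board and pad, touching neither them nor the plane. Leave the screw jar, the long thin strip and the loose drill bit where they are.

Things in the scene. Friction and masses are not known exactly. Their poses are not given: they have to be found in the camera images.
- planing_board: Planing board fixed to the bench: plywood 150 x 150 x 12 mm with a dark wood fence (22 mm wide, 150 mm long) on top along its +x edge, the one away from the robot. Fence inner face at x = +53 mm, its top 34 mm above the bench. Origin: centre of the underside; x towards the fence, y along it, z up. Lies left or right of the vice pad.
- vice_pad: Maroon grooved vice pad fixed to the bench, 72 mm (its x) x 125 mm (its y, long) x 22 mm thick, top flat enough to set things on. Origin: centre of its underside. Its long y axis runs roughly away from the robot.
- packing_block: Small flat dark-brown wooden block, 60 mm (its x) x 90 mm (its y) x 20 mm thick, loose, about 70 g. Origin: centre of its underside. Grip across the 60 mm. (A similar block at the far back left of the bench belongs to the room: it is fixed.)
- square_timber: Short pale timber of square section, 45 mm (its x) x 140 mm long (its y) x 45 mm high, loose, about 180 g. Origin: centre of its underside. Grip across x.
- plane: Iron block plane standing on its sole, 50 mm wide (its x), 155 mm long (its y), 52 mm high, about 0.62 kg, loose. Origin: centre of the sole's underside. Its side cheeks, 48 mm apart outside, rise to 32 mm above the sole along nearly the whole length: grip across x on the cheeks at the middle of the length.
- measure: Yellow tape measure standing upright, 34 mm thick between the flanks (its x, from -16 to +18 mm), its body reaching from y = -28 to +41 mm (with the tape's end hook 84 mm overall), 65 mm high, about 0.24 kg, loose. Origin: underside, about the middle. Grip across the flanks (x).
- jar: Glass jar of screws with a brass-coloured lid, 68 mm across, 92 mm high; origin centre of the underside. Bystander: leave alone.
- long_strip: Long thin pale timber strip 40 x 180 (its y) x 22 mm; origin centre of the underside. Bystander, not the square timber: leave alone.
- dark_drill: Loose dark twist drill 12 x 140 (its y) x 12 mm lying on the bench; origin middle of its underside. Bystander: leave alone.
Mind the look-alikes: they are no part of the job. What is shaped like the plane but yellow is not meant.

How it is judged:
By the outcome, as a careful person would: the job done as asked, in the order asked, and still so for the second after the job is handed in, with the robot touching nothing.
It also fails if it takes over 99 s, if anything falls off the work surface, if the arm or the gripper's body presses on something with over 40 N, if the wrist force passes 120 N, or if a joint passes its speed limit or range.

### The arm

A 7-joint arm with a two-finger parallel gripper is mounted at the origin on a cart in front of the work surface, level with it; the furniture and walls round the work are solid. World frame = base frame: x ahead of the robot, y to its left, z up, the work surface at z = 0. Lengths are in m, angles in rad, forces in N, time in s.
With the tool pointing down it reaches from about 0.35 to 0.9 m from the base axis. Payload 7.2 kg.
Tool frame: the origin (TCP) lies on the centre line of the jaws, within the pads' length; the fingertips stand 17 mm ahead of it and the grasp point (between the pads) lies 2 mm behind it (manip.tip_reach is the distance from the TCP to the fingertips, in m); x points along the fingers, y is the direction in which the jaws open and shut, and the axes are right-handed (so a half turn about x gives the same grasp; the last joint's range is limited). The gripper opens to 85 mm and grips with 20 to 120 N. Pads are 22 mm wide; open, the fingers measure 114 mm over their backs; the gripper's body (76 mm by 85 mm) begins 54 mm behind the grasp point. The pads swing forward as they close: fully open they stand 13 mm farther back than shut.
Start: joints at [1.213, 0.411, -0.013, 1.596, 0.006, 1.134, -0.082], TCP at [0.179, -0.599, 0.214] pointing down, gripper open.
Joint ranges: [-2.95, 2.95], [-0.29, 1.99], [-1.47, 1.44], [0.14, 2.54], [-1.03, 4.17], [0.13, 1.85], [-2.86, 2.86]. Speed limits (rad/s): [2.39, 2.39, 3.01, 3.01, 3.14, 3.14, 3.14].

### API

Orientations are given as a 3x3 rotation matrix whose columns are the frame's x, y, z axes.
In Python, from rig import manip gives the robot as it stands.
- The arm moves only by the tool jog_arm, never from a script. Its argument "moves" is a list of rows, each an object of numbers: "x", "y", "z": the shift along the tool's x, y, z in m; "rx", "ry", "rz": the turn, a rotation vector about the tool's x, y, z in degrees; "claw": the closure, from 0 (fully open) to 1 (shut). In form: [{"x": .., "y": .., "z": .., "rx": .., "ry": .., "rz": .., "claw": ..}, ...]. A call has 1 to 10 rows; each row is the pose to reach, as a shift and turn from the pose measured when the call began, along the tool's axes at that moment; what a row does not reach only later rows make up. A row lasts 1/12 s, in which the tool goes at most 41.7 mm and 7.16 degrees, less where a joint would pass 70% of its speed; a pose out of reach is approached as far as the arm can. A call with a gripper value outside its range is refused whole. The fingers move at their own pace and stop on an object; "force" is the grip in N (left out, the last holds). Time passes only in rows, so rows that repeat a pose let the fingers close. It gives the time, the measured TCP pose, the force and the opening at its end, in the units of the state.
- manip.get_obs(): the state, without advancing time (a new reading comes with each control period).
- manip.camera(name): name is "side" or "top" or "wrist"; returns the picture (480x640x3 uint8, red, green, blue); there is no depth.
- manip.camera_info(name): a dict with "vfov" (degrees; the focal length in pixels is half the picture's height over the tangent of half this angle, whatever the lens; pixels are square), "cx", "cy" (the principal point, pixels), "k1" (the pictures are not rectified: a ray, as slopes to the right and down, at radius r is drawn at 1 + k1 r^2 times it, then the intrinsics apply), "R" (3x3) and "t" (3): a world point X has camera coordinates R X + t. Camera axes: x right, y down, z forward; pixel columns grow to the right and rows downward; lengths in m; the calibration is good to about 2 mm. A picture is of the moment at which its call begins: read the wrist's pose just before it. camera_info takes no time and is no camera call; for the wrist camera it gives the pose at the moment of the call.
- manip.sign_off(): hands the job in, once; it reports no verdict.
Trained networks look in the newest picture that a camera, given by its name, has taken for a name from the list of things; names that differ only in an ending like _2 or _b are one class to them, and where a whole thing is asked for, a point or a joint stands for the part that bears it (a point fixed in the world has none). Each returns a list of dicts, best first, with "conf" (0 to 1); they miss things now and then, are a little off and sometimes report something else, mostly with a low value. They report only what shows in the picture. A call takes as long as a camera call. They do not tell look-alikes from the thing itself.
- manip.find_in(camera, thing): "rect" ([left, top, right, bottom] in pixels, round what is visible of it).
- manip.silhouettes(camera, thing): "mask" (480x640 bool, what is visible of it) and "rect" ([left, top, right, bottom] in pixels, round what is visible of it).
- manip.spot_point(camera, thing): "location" ([column, row] in pixels: a listed point, or the origin of a listed thing).
The state is a dict: "t": time; "joints": joint angles; "qvel": joint speeds; "joint_torque": joint torques, N m; "ee_pos": TCP position; "tcp_rot": TCP orientation; "contact_force": force on the tool from outside, world axes, zero at the start; "ft_torque": the same for the moment, N m; "grip_width": opening from 0.0 (shut) to 1.0 (fully open).
Only numpy, scipy, OpenCV 4.12 (cv2) and the standard library are available. Lean on these libraries where they do the work, as an engineer would, in place of code of your own. Each camera call takes 0.05 s, during which the arm holds its last target.

## Working session

There is one attempt and no reset: what is moved stays moved. The work goes in short steps, Python scripts to look and compute and a tool call to move; the robot and the scene stay as the last step left them, time stands still between calls to the robot, and variables do not carry over. Pictures are saved under pics/ and viewed, and the job is handed in when it is done.

Besides the shell and the picture viewer there is one more tool, called as name(argument=value, ...), one argument or row to a line, values as JSON. jog_arm: Moves the arm, as the interface text tells. Its arguments: {"type":"object","properties":{"moves":{"type":"array","items":{"type":"object","properties":{"x":{"type":"number"},"y":{"type":"number"},"z":{"type":"number"},"rx":{"type":"number"},"ry":{"type":"number"},"rz":{"type":"number"},"claw":{"type":"number"}}}},"force":{"type":"number"}},"required":["moves"]}

```bash
ls; mkdir -p pics; python3 - <<'E'
from rig import manip
import cv2,json,numpy as np
o=manip.get_obs();print(o['t'],o['ee_pos'],o['tcp_rot'],o['grip_width'],o['contact_force'])
print(manip.tip_reach)
for c in ['top','side']:
    im=manip.camera(c);cv2.imwrite(f'pics/{c}0.png',im[:,:,::-1])
    i=manip.camera_info(c);print(c,i)
E
```

```text
pics
0.0 [ 0.17842934 -0.59844841  0.21288073] [[-5.27377129e-04  2.85795946e-01 -9.58290352e-01]
 [ 1.48689983e-03 -9.58289202e-01 -2.85796421e-01]
 [-9.99998756e-01 -1.57560426e-03  8.04298658e-05]] 1.0031862954515804 [-0.33163213 -0.05753585 -0.05438014]
0.017
top {'vfov': 56.67991190948766, 'cx': 318.98822475917524, 'cy': 234.70163172856246, 'k1': -0.094262350200617, 'R': array([[-0.05281068, -0.99860401,  0.00103112],
       [-0.97402087,  0.05128285, -0.22057519],
       [ 0.22021439, -0.01265306, -0.97536943]]), 't': array([-3.40375251e-04,  4.76470091e-01,  1.34895344e+00])}
side {'vfov': 56.62700798606783, 'cx': 314.8011929115776, 'cy': 241.81229403313412, 'k1': -0.11292014361078995, 'R': array([[ 0.61054816,  0.7919093 ,  0.01051673],
       [ 0.67780037, -0.51561138, -0.52414842],
       [-0.40965546,  0.32714609, -0.851562  ]]), 't': array([-0.29981406, -0.32018833,  1.33464379])}
```

View pics/top0.png

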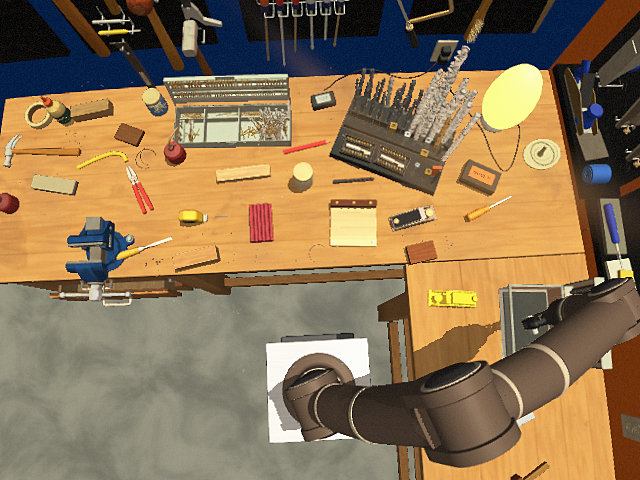

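View pics/side0.png

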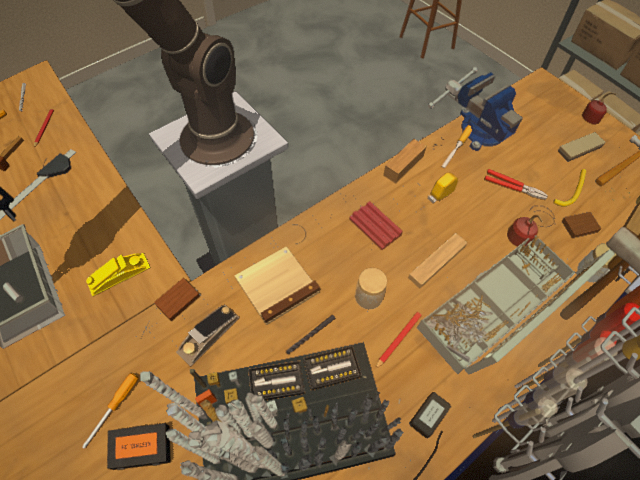

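```bash
cat > h.py <<'E'
from rig import manip
import numpy as np, cv2
from scipy.optimize import minimize
def K(i):
    f=240/np.tan(np.radians(i['vfov'])/2); return f,i['cx'],i['cy'],i['k1']
def proj(i,X):
    X=np.atleast_2d(X); c=X@np.array(i['R']).T+np.array(i['t']); s=c[:,:2]/c[:,2:]
    r2=(s**2).sum(1,keepdims=True); f,cx,cy,k=K(i)
    return s*(1+k*r2)*f+[cx,cy]
def ray(i,uv):
    f,cx,cy,k=K(i); d=(np.atleast_2d(uv)-[cx,cy])/f; s=d.copy()
    for _ in range(20): s=d/(1+k*(s**2).sum(1,keepdims=True))
    R=np.array(i['R']); C=-R.T@np.array(i['t'])
    return C,np.c_[s,np.ones(len(s))]@R
def onz(i,uv,z):
    C,d=ray(i,uv); return C+d*((z-C[2])/d[:,2:])
def box(x0,x1,y0,y1,z0,z1):
    return np.array([[x,y,z] for x in(x0,x1) for y in(y0,y1) for z in(z0,z1)],float)
SH={'planing_board':[box(-.075,.075,-.075,.075,0,.012),box(.053,.075,-.075,.075,.012,.034)],
'vice_pad':[box(-.036,.036,-.0625,.0625,0,.022)],
'packing_block':[box(-.03,.03,-.045,.045,0,.02)],
'square_timber':[box(-.0225,.0225,-.07,.07,0,.045)],
'plane':[box(-.025,.025,-.0775,.0775,0,.032)],
'measure':[box(-.016,.018,-.028,.041,0,.065)],
'jar':[box(-.034,.034,-.034,.034,0,.092)],
'long_strip':[box(-.02,.02,-.09,.09,0,.022)],
'dark_drill':[box(-.006,.006,-.07,.07,0,.012)]}
def rz(a): c,s=np.cos(a),np.sin(a); return np.array([[c,-s,0],[s,c,0],[0,0,1]])
S=4
def render(i,thing,p,z=0,win=None):
    u0,v0,w,h=win
    m=np.zeros((h*S,w*S),np.uint8)
    for b in SH[thing]:
        q=(proj(i,b@rz(p[2]).T+[p[0],p[1],z])-[u0-.5,v0-.5])*S
        cv2.fillConvexPoly(m,cv2.convexHull(np.round(q*16).astype(np.int32).reshape(-1,1,2)),255,shift=4)
    return cv2.resize(m,(w,h),interpolation=cv2.INTER_AREA)/255.
def fit(thing,masks,p0,z=0):
    """masks: dict cam->(info,mask)"""
    W={}
    for c,(i,m) in masks.items():
        ys,xs=np.where(m); W[c]=(max(xs.min()-25,0),max(ys.min()-25,0),xs.max()-xs.min()+50,ys.max()-ys.min()+50)
    def cost(p):
        t=0
        for c,(i,m) in masks.items():
            u,v,w,h=W[c]; r=render(i,thing,p,z,W[c]); mm=np.zeros((h,w)); s=m[v:v+h,u:u+w]; mm[:s.shape[0],:s.shape[1]]=s
            mm=cv2.GaussianBlur(mm,(0,0),1.);r=cv2.GaussianBlur(r,(0,0),1.)
            t+=((mm-r)**2).sum()/m.sum()
        return t
    best=None
    for a in (np.arange(0,np.pi,np.pi/8) if p0[2] is None else [p0[2]]):
        s0=np.array([p0[0],p0[1],a]); sim=np.vstack([s0,s0+[.01,0,0],s0+[0,.01,0],s0+[0,0,.2]])
        r=minimize(cost,s0,method='Nelder-Mead',options=dict(initial_simplex=sim,xatol=1e-5,fatol=1e-6,maxiter=200))
        if best is None or r.fun<best.fun: best=r
    return best.x,best.fun
E
cat > look.py <<'E'
from h import *
import pickle
D={}
for c in ['top','side']:
    im=manip.camera(c); i=manip.camera_info(c)
    for t in SH:
        try: L=manip.silhouettes(c,t)
        except Exception as e: print(t,e); L=[]
        D[c,t]=(i,L)
        print(c,t,[(round(l['conf'],2),[int(a) for a in l['rect']],int(l['mask'].sum())) for l in L])
pickle.dump(D,open('D.pkl','wb'))
E
python3 look.py
```

```text
top planing_board [(0.56, [330, 198, 376, 243], 2169)]
top vice_pad [(0.87, [251, 205, 274, 240], 864)]
top packing_block [(0.76, [403, 243, 437, 262], 528)]
top square_timber [(0.97, [171, 243, 222, 270], 746), (0.36, [246, 202, 276, 241], 861)]
top plane [(0.83, [387, 204, 434, 234], 760), (0.8, [429, 290, 473, 305], 710), (0.58, [248, 202, 272, 244], 862)]
top measure [(0.56, [248, 202, 275, 244], 852), (0.54, [181, 210, 207, 223], 334)]
top jar [(0.75, [292, 159, 311, 189], 466)]
top long_strip [(0.73, [215, 164, 269, 180], 727), (0.39, [388, 206, 433, 231], 743)]
top dark_drill [(0.42, [332, 178, 373, 186], 141)]
side planing_board [(0.66, [237, 247, 319, 322], 3546)]
side vice_pad [(0.57, [346, 203, 405, 247], 1368), (0.44, [428, 169, 460, 203], 542)]
side packing_block [(0.89, [154, 280, 203, 322], 997)]
side square_timber [(0.6, [383, 138, 424, 185], 946)]
side plane [(0.96, [175, 301, 240, 365], 1690), (0.68, [80, 253, 150, 297], 1478), (0.59, [358, 267, 386, 309], 1016), (0.25, [154, 280, 199, 321], 1022)]
side measure [(0.94, [428, 172, 458, 202], 506)]
side jar [(0.85, [355, 268, 386, 308], 1075), (0.33, [347, 203, 403, 247], 1348)]
side long_strip [(0.72, [412, 235, 467, 286], 1090)]
side dark_drill [(0.63, [285, 316, 332, 352], 276)]
```

```bash
cat > fit.py <<'E'
from h import *
import pickle
D=pickle.load(open('D.pkl','rb'))
C={'top':{'planing_board':(353,225),'vice_pad':(260,222),'packing_block':(421,251),'square_timber':(197,257),'plane':(412,217),'measure':(190,216),'jar':(302,177),'long_strip':(243,173),'dark_drill':(353,182)},
'side':{'planing_board':(278,284),'vice_pad':(376,225),'packing_block':(178,300),'square_timber':(404,160),'plane':(208,332),'measure':(444,187),'jar':(370,288),'long_strip':(440,260),'dark_drill':(308,334)}}
P={}
vis={c:cv2.imread(f'pics/{c}0.png') for c in C}
for t in SH:
    ms={}
    for c in C:
        i,L=D[c,t]; L=[l for l in L if np.hypot(*(np.array(C[c][t])-[(l['rect'][0]+l['rect'][2])/2,(l['rect'][1]+l['rect'][3])/2]))<12]
        if L: ms[c]=(i,np.array(L[0]['mask']))
    i=D['top',t][0]; g=onz(i,[C['top'][t]],.02)[0]
    p,f=fit(t,ms,(g[0],g[1],None)); P[t]=p
    ind=[np.round(fit(t,{c:ms[c]},p)[0],4) for c in ms]
    print(t,np.round(p,4),round(np.degrees(p[2]),1),round(f,3),ind)
    for c in C:
        i=D[c,t][0]
        for b in SH[t]:
            q=proj(i,b@rz(p[2]).T+[p[0],p[1],0]); h=cv2.convexHull((q*16).astype(np.int32).reshape(-1,1,2)); cv2.polylines(vis[c],[h],True,(0,255,0),1,cv2.LINE_AA,4)
pickle.dump(P,open('P.pkl','wb'))
cv2.imwrite('pics/fit_top.png',cv2.resize(vis['top'][130:290,150:460],None,fx=2.5,fy=2.5))
cv2.imwrite('pics/fit_side.png',cv2.resize(vis['side'][120:380,140:480],None,fx=2.3,fy=2.3))
E
python3 fit.py
```

```text
planing_board [ 0.519  -0.1378 -0.0746] -4.3 0.023 [array([ 0.5202, -0.1372, -0.0692]), array([ 0.5174, -0.1386, -0.0656])]
vice_pad [0.5377 0.1617 1.6105] 92.3 0.016 [array([0.5383, 0.1609, 1.6179]), array([0.5371, 0.1629, 1.6063])]
packing_block [ 0.411  -0.3519  0.1444] 8.3 0.023 [array([ 0.411, -0.352,  0.156]), array([ 0.411 , -0.3519,  0.1444])]
square_timber [0.4282 0.3709 0.2101] 12.0 0.021 [array([0.4277, 0.3712, 0.1976]), array([0.429 , 0.3711, 0.2197])]
plane [ 0.5283 -0.3363  0.2274] 13.0 0.101 [array([ 0.5262, -0.3328,  0.2346]), array([ 0.53  , -0.3387,  0.2116])]
measure [0.5667 0.3756 0.097 ] 5.6 0.202 [array([ 0.5632,  0.3762, -0.1372]), array([0.568 , 0.3743, 0.1485])]
jar [0.6791 0.0156 0.5386] 30.9 0.475 [array([ 0.6786,  0.0154, -0.0212]), array([0.6787, 0.0147, 0.6165])]
long_strip [0.7121 0.22   0.0727] 4.2 0.031 [array([0.7129, 0.2191, 0.0838]), array([0.7119, 0.2205, 0.0692])]
dark_drill [ 0.6703 -0.1495  3.1781] 182.1 0.272 [array([ 0.6715, -0.1485,  3.1775]), array([ 0.6699, -0.1492,  3.1884])]
```

View pics/fit_top.png

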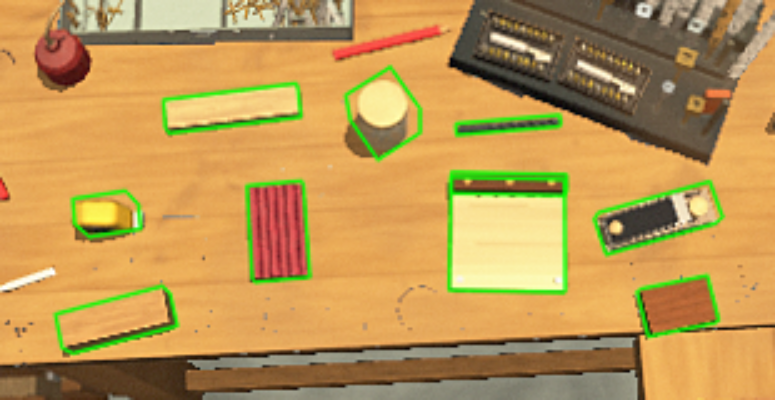

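View pics/fit_side.png

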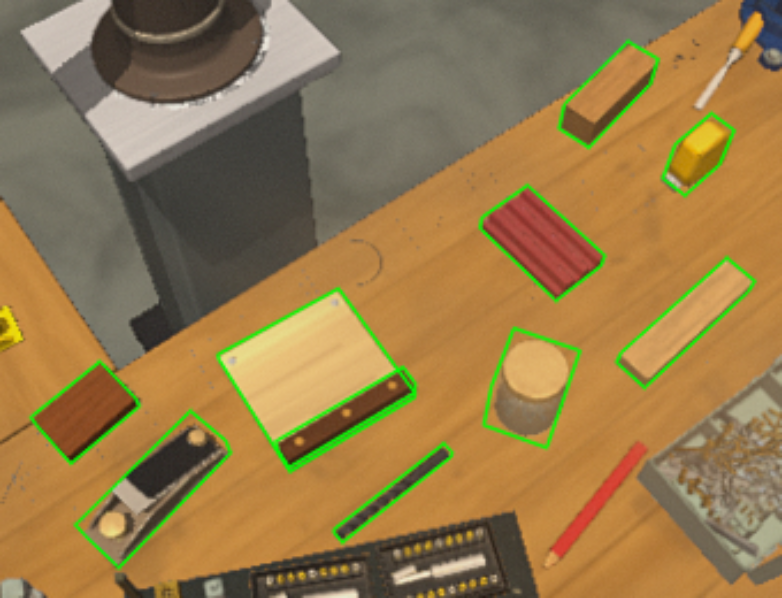

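```bash
cat > go.py <<'E'
from h import *
import sys
from scipy.spatial.transform import Rotation as Rn
def target(yaw):
    a=np.radians(yaw); y=np.array([np.cos(a),np.sin(a),0]); x=np.array([0,0,-1.]); return np.c_[x,y,np.cross(x,y)]
def rel(pos,yaw):
    o=manip.get_obs(); R=np.array(o['tcp_rot']); p=np.array(o['ee_pos'])
    cand=[]
    for k in (0,180):
        rv=Rn.from_matrix(R.T@target(yaw+k)).as_rotvec(degrees=True); cand.append((np.linalg.norm(rv),k,rv))
    d=R.T@(np.array(pos)-p)
    return d,cand,o
if __name__=='__main__':
    v=[float(a) for a in sys.argv[1:]]
    d,cand,o=rel(v[:3],v[3])
    print('t',round(o['t'],2),'pos',np.round(o['ee_pos'],4),'jaw yaw',np.round(np.degrees(np.arctan2(o['tcp_rot'][1][1],o['tcp_rot'][0][1])),1),'j',np.round(o['joints'],2),'F',np.round(o['contact_force'],1),'w',round(o['grip_width']*85,1))
    print('shift',np.round(d,4))
    for n,k,rv in cand: print(k,np.round(rv,2))
E
python3 go.py 0.411 -0.352 0.2 8.3
```

```text
t 1.1 pos [ 0.1786 -0.5989  0.2137] jaw yaw -73.4 j [ 1.21  0.41 -0.01  1.6   0.01  1.13 -0.08] F [ 0.   0.  -0.1] w 84.5
shift [ 0.0137 -0.1702 -0.2933]
0 [-81.7   0.   -0. ]
180 [98.3 -0.  -0. ]
```

jog_arm(
  moves=[
    {"x": 0.014, "y": -0.17, "z": -0.293, "rx": -40},
    {"x": 0.014, "y": -0.17, "z": -0.293, "rx": -81.7},
    {"x": 0.014, "y": -0.17, "z": -0.293, "rx": -81.7},
    {"x": 0.014, "y": -0.17, "z": -0.293, "rx": -81.7},
    {"x": 0.014, "y": -0.17, "z": -0.293, "rx": -81.7},
    {"x": 0.014, "y": -0.17, "z": -0.293, "rx": -81.7},
    {"x": 0.014, "y": -0.17, "z": -0.293, "rx": -81.7},
    {"x": 0.014, "y": -0.17, "z": -0.293, "rx": -81.7},
    {"x": 0.014, "y": -0.17, "z": -0.293, "rx": -81.7},
    {"x": 0.014, "y": -0.17, "z": -0.293, "rx": -81.7},
  ],
)

```text
$.moves[0]: bad value
```

jog_arm(
  moves=[
    {"x": 0.014, "y": -0.17, "z": -0.293, "rx": -81.7, "ry": 0, "rz": 0, "claw": 0},
    {"x": 0.014, "y": -0.17, "z": -0.293, "rx": -81.7, "ry": 0, "rz": 0, "claw": 0},
    {"x": 0.014, "y": -0.17, "z": -0.293, "rx": -81.7, "ry": 0, "rz": 0, "claw": 0},
    {"x": 0.014, "y": -0.17, "z": -0.293, "rx": -81.7, "ry": 0, "rz": 0, "claw": 0},
    {"x": 0.014, "y": -0.17, "z": -0.293, "rx": -81.7, "ry": 0, "rz": 0, "claw": 0},
    {"x": 0.014, "y": -0.17, "z": -0.293, "rx": -81.7, "ry": 0, "rz": 0, "claw": 0},
    {"x": 0.014, "y": -0.17, "z": -0.293, "rx": -81.7, "ry": 0, "rz": 0, "claw": 0},
    {"x": 0.014, "y": -0.17, "z": -0.293, "rx": -81.7, "ry": 0, "rz": 0, "claw": 0},
    {"x": 0.014, "y": -0.17, "z": -0.293, "rx": -81.7, "ry": 0, "rz": 0, "claw": 0},
    {"x": 0.014, "y": -0.17, "z": -0.293, "rx": -81.7, "ry": 0, "rz": 0, "claw": 0},
  ],
)

```text
t: 1.93
ee_pos: [0.4138, -0.3487, 0.2]
tcp_rot: [[0.001, 1.0, -0.018], [0.001, -0.018, -1.0], [-1.0, 0.001, -0.001]]
contact_force: [-0.9, -0.5, 0.0]
grip_width: 0.998
```

```bash
python3 go.py 0.411 -0.352 0.15 8.3
```

```text
t 1.93 pos [ 0.4138 -0.3487  0.2   ] jaw yaw -1.0 j [ 0.93  0.31 -0.39  1.8   0.13  1.06  0.47] F [-0.9 -0.5  0. ] w 84.8
shift [ 0.0499 -0.0028  0.0034]
0 [-9.34 -0.04 -0.08]
180 [ 1.7066e+02 -1.2000e-01  6.0000e-02]
```

jog_arm(
  moves=[
    {"x": 0.05, "y": -0.003, "z": 0.003, "rx": -9.3, "ry": 0, "rz": 0, "claw": 0},
    {"x": 0.05, "y": -0.003, "z": 0.003, "rx": -9.3, "ry": 0, "rz": 0, "claw": 0},
    {"x": 0.05, "y": -0.003, "z": 0.003, "rx": -9.3, "ry": 0, "rz": 0, "claw": 0},
    {"x": 0.05, "y": -0.003, "z": 0.003, "rx": -9.3, "ry": 0, "rz": 0, "claw": 0},
  ],
)

```text
t: 2.27
ee_pos: [0.4107, -0.3516, 0.1499]
tcp_rot: [[0.001, 0.99, 0.141], [0.001, 0.141, -0.99], [-1.0, 0.001, -0.001]]
contact_force: [0.5, 0.1, -0.0]
grip_width: 0.999
```

```bash
cat > wl.py <<'E'
from h import *
import sys,pickle
# wl.py name thing z p0x p0y yawdeg : wrist picture, fit thing
name,thing,z=sys.argv[1],sys.argv[2],float(sys.argv[3]); p0=[float(a) for a in sys.argv[4:7]]; p0[2]=np.radians(p0[2])
cam=sys.argv[7] if len(sys.argv)>7 else 'wrist'
i=manip.camera_info(cam); im=manip.camera(cam); v=im[:,:,::-1].copy()
L=manip.silhouettes(cam,thing)
exp=proj(i,[[p0[0],p0[1],z+.02]])[0]
print('expect',np.round(exp),[(round(l['conf'],2),[int(a) for a in l['rect']]) for l in L])
L=[l for l in L if l['rect'][0]-20<exp[0]<l['rect'][2]+20 and l['rect'][1]-20<exp[1]<l['rect'][3]+20]
def draw(p,col):
    for b in SH[thing]:
        q=proj(i,b@rz(p[2]).T+[p[0],p[1],z]); h=cv2.convexHull((q*16).astype(np.int32).reshape(-1,1,2)); cv2.polylines(v,[h],True,col,1,cv2.LINE_AA,4)
draw(p0,(255,0,0))
if L:
    p,f=fit(thing,{cam:(i,np.array(L[0]['mask']))},p0,z); print('fit',np.round(p[:2],4),round(np.degrees(p[2]),2),'cost',round(f,3)); draw(p,(0,255,0))
    cs,_=cv2.findContours(np.array(L[0]['mask']).astype(np.uint8),cv2.RETR_EXTERNAL,cv2.CHAIN_APPROX_NONE); cv2.drawContours(v,cs,-1,(0,0,255),1)
cv2.imwrite(f'pics/{name}.png',v)
E
python3 wl.py w1 packing_block 0 .411 -.352 8.3; python3 go.py 0.411 -0.352 0.02 8.3
```

```text
expect [321. 229.] [(0.91, [279, 171, 357, 285]), (0.59, [428, 133, 508, 313])]
fit [ 0.4104 -0.3541] 9.4 cost 0.002
t 2.37 pos [ 0.4115 -0.3522  0.1511] jaw yaw 8.1 j [ 0.95  0.37 -0.41  1.85  0.17  0.96  0.6 ] F [0.1 0.6 0.6] w 84.9
shift [ 0.1311 -0.0008 -0.0004]
0 [-0.17  0.05 -0.16]
180 [ 1.7983e+02 -2.5000e-01 -7.0000e-02]
```

View pics/w1.png

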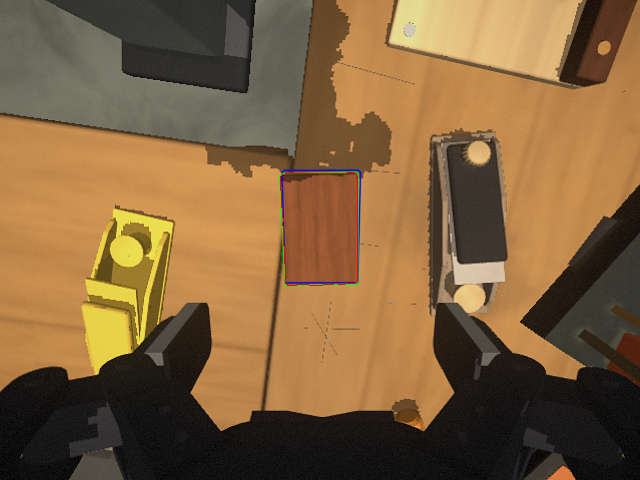

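```bash
python3 go.py 0.4105 -0.3537 0.022 9.2
```

```text
t 2.37 pos [ 0.4115 -0.3522  0.1511] jaw yaw 8.1 j [ 0.95  0.37 -0.41  1.85  0.17  0.96  0.6 ] F [0.1 0.6 0.6] w 84.9
shift [ 0.1291 -0.0016  0.0012]
0 [-1.07  0.05 -0.16]
180 [ 1.7893e+02 -2.5000e-01 -7.0000e-02]
```

jog_arm(
  moves=[
    {"x": 0.04, "y": -0.0015, "z": 0.001, "rx": -1, "ry": 0, "rz": 0, "claw": 0},
    {"x": 0.08, "y": -0.0015, "z": 0.001, "rx": -1, "ry": 0, "rz": 0, "claw": 0},
    {"x": 0.11, "y": -0.0015, "z": 0.001, "rx": -1, "ry": 0, "rz": 0, "claw": 0},
    {"x": 0.125, "y": -0.0015, "z": 0.001, "rx": -1, "ry": 0, "rz": 0, "claw": 0},
    {"x": 0.129, "y": -0.0015, "z": 0.001, "rx": -1, "ry": 0, "rz": 0, "claw": 0},
    {"x": 0.129, "y": -0.0015, "z": 0.001, "rx": -1, "ry": 0, "rz": 0, "claw": 0},
  ],
)

```text
t: 2.87
ee_pos: [0.4108, -0.3536, 0.0222]
tcp_rot: [[0.003, 0.987, 0.158], [-0.0, 0.158, -0.987], [-1.0, 0.003, 0.001]]
contact_force: [-0.2, -0.1, 0.5]
grip_width: 0.999
```

```bash
python3 go.py 0.4105 -0.3537 0.018 9.2
```

```text
t 2.87 pos [ 0.4108 -0.3536  0.0222] jaw yaw 9.1 j [ 0.9   0.54 -0.36  1.95  0.28  0.69  0.53] F [-0.2 -0.1  0.5] w 85.0
shift [ 0.0042 -0.0003  0.0001]
0 [-0.12  0.04 -0.15]
180 [ 1.7988e+02 -2.3000e-01 -6.0000e-02]
```

jog_arm(
  force=40,
  moves=[
    {"x": 0.002, "y": 0, "z": 0, "rx": 0, "ry": 0, "rz": 0, "claw": 0.3},
    {"x": 0.002, "y": 0, "z": 0, "rx": 0, "ry": 0, "rz": 0, "claw": 0.6},
    {"x": 0.002, "y": 0, "z": 0, "rx": 0, "ry": 0, "rz": 0, "claw": 0.6},
    {"x": 0.002, "y": 0, "z": 0, "rx": 0, "ry": 0, "rz": 0, "claw": 0.6},
    {"x": 0.002, "y": 0, "z": 0, "rx": 0, "ry": 0, "rz": 0, "claw": 0.6},
    {"x": 0.002, "y": 0, "z": 0, "rx": 0, "ry": 0, "rz": 0, "claw": 0.6},
  ],
)

```text
t: 3.37
ee_pos: [0.411, -0.3538, 0.0207]
tcp_rot: [[0.003, 0.987, 0.158], [-0.001, 0.158, -0.987], [-1.0, 0.003, 0.001]]
contact_force: [-0.8, 0.8, -0.3]
grip_width: 0.402
```

```bash
python3 go.py 0.4105 -0.3537 0.018 9.2
```

```text
t 3.37 pos [ 0.411  -0.3538  0.0207] jaw yaw 9.1 j [ 0.89  0.55 -0.35  1.95  0.28  0.69  0.53] F [-0.8  0.8 -0.3] w 34.2
shift [ 0.0027 -0.0005 -0.0002]
0 [-0.13  0.07 -0.17]
180 [ 1.7987e+02 -2.7000e-01 -1.1000e-01]
```

```bash
python3 - <<'E'
from h import *
for c in ['wrist','side']:
    im=manip.camera(c)[:,:,::-1]
    if c=='side': im=cv2.resize(im[220:400,100:340],None,fx=3,fy=3)
    cv2.imwrite(f'pics/g1_{c}.png',im)
E
```

```text
(no output)
```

View pics/g1_wrist.png

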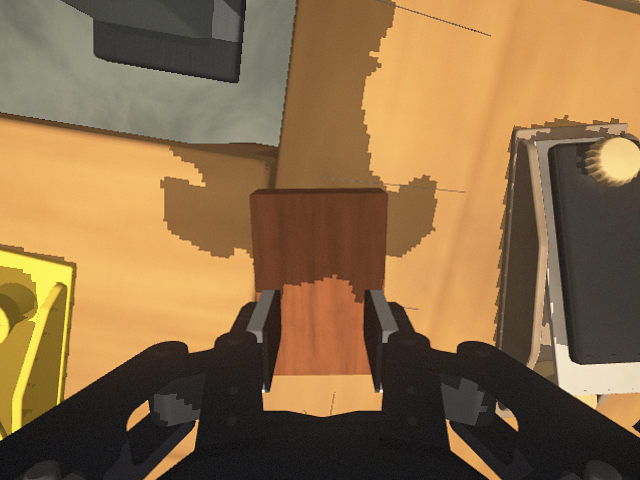

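View pics/g1_side.png

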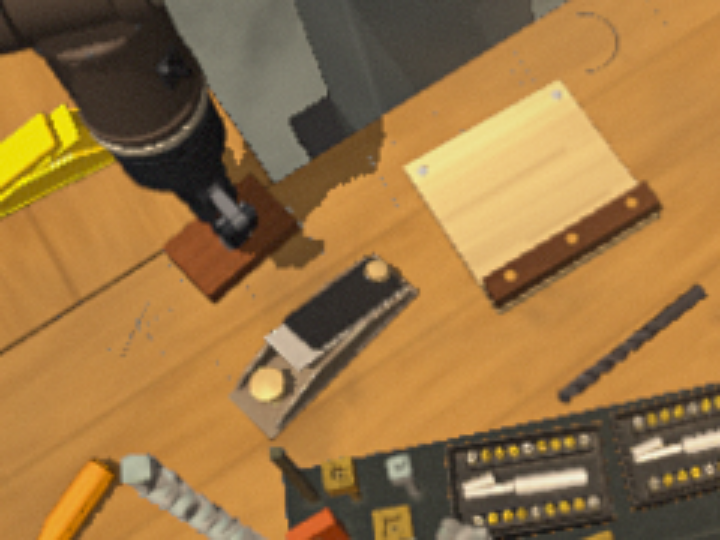

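```bash
python3 - <<'E'
from h import *
o=manip.get_obs(); i=manip.camera_info('wrist'); R=np.array(o['tcp_rot']);p=np.array(o['ee_pos'])
print(i['vfov'],'cam pos',-np.array(i['R']).T@i['t'],'axis',np.array(i['R'])[2])
for dx in (-.02,0,.01,.017):
  for w in (.0171,):
    for dz in (-.011,.011):
      print(dx,dz,[np.round(proj(i,p+R@np.array([dx,s*w,dz]))[0]).tolist() for s in(-1,1)])
E
python3 wl.py w1b packing_block 0 .411 -.352 8.3;
```

```text
65.4590137648297 cam pos [ 0.40085867 -0.28819693  0.18010038] axis [ 0.04452532 -0.26261252 -0.96387352]
-0.02 -0.011 [[277.0, 285.0], [362.0, 285.0]]
-0.02 0.011 [[279.0, 335.0], [361.0, 335.0]]
0 -0.011 [[282.0, 269.0], [358.0, 269.0]]
0 0.011 [[283.0, 313.0], [357.0, 313.0]]
0.01 -0.011 [[284.0, 262.0], [356.0, 262.0]]
0.01 0.011 [[285.0, 304.0], [355.0, 304.0]]
0.017 -0.011 [[286.0, 258.0], [355.0, 258.0]]
0.017 0.011 [[287.0, 299.0], [354.0, 299.0]]
expect [321. 288.] [(0.72, [249, 189, 388, 379])]
fit [ 0.4102 -0.3539] 9.09 cost 0.151
```

```bash
python3 - <<'E'
from h import *
i=manip.camera_info('side'); o=manip.get_obs();p=np.array(o['ee_pos']);R=np.array(o['tcp_rot'])
for dx in (-.06,-.03,0,.017):
  print(dx,[np.round((proj(i,p+R@np.array([dx,s*.017,0]))[0]-[100,220])*3).tolist() for s in(-1,1)])
im=manip.camera('side')[:,:,::-1]
cv2.imwrite('pics/g1s.png',cv2.resize(im[250:340,120:220],None,fx=7,fy=6.5,interpolation=cv2.INTER_CUBIC))
E
```

```text
-0.06 [[190.0, 183.0], [218.0, 212.0]]
-0.03 [[201.0, 201.0], [228.0, 229.0]]
0 [[212.0, 218.0], [238.0, 245.0]]
0.017 [[217.0, 227.0], [243.0, 254.0]]
```

View pics/g1s.png

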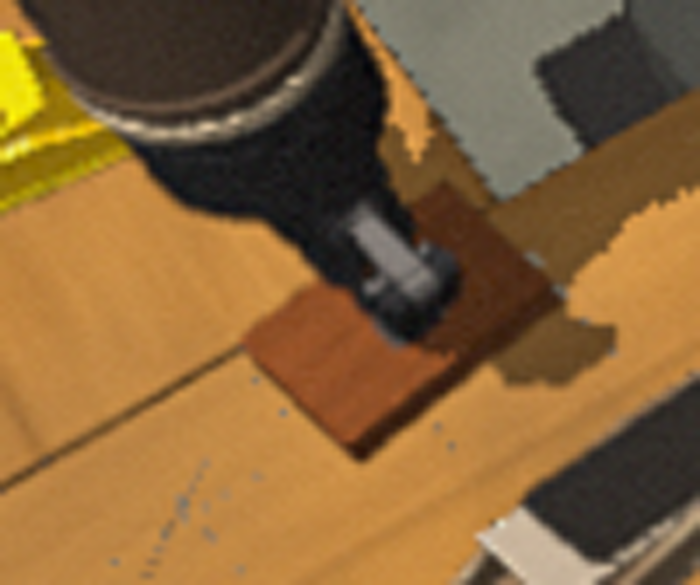

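jog_arm(
  moves=[
    {"x": 0, "y": 0, "z": 0, "rx": 0, "ry": 0, "rz": 0, "claw": 0},
    {"x": 0, "y": 0, "z": 0, "rx": 0, "ry": 0, "rz": 0, "claw": 0},
    {"x": 0, "y": 0, "z": 0, "rx": 0, "ry": 0, "rz": 0, "claw": 0},
    {"x": 0, "y": 0, "z": 0, "rx": 0, "ry": 0, "rz": 0, "claw": 0},
    {"x": 0.005, "y": 0, "z": 0, "rx": 0, "ry": 0, "rz": 0, "claw": 0},
    {"x": 0.009, "y": 0, "z": 0, "rx": 0, "ry": 0, "rz": 0, "claw": 0},
    {"x": 0.013, "y": 0, "z": 0, "rx": 0, "ry": 0, "rz": 0, "claw": 0},
  ],
)

```text
t: 4.2
ee_pos: [0.4107, -0.3535, 0.0066]
tcp_rot: [[0.002, 0.987, 0.158], [-0.0, 0.158, -0.987], [-1.0, 0.002, 0.0]]
contact_force: [-0.8, -0.2, -0.3]
grip_width: 1.0
```

```bash
python3 go.py 0.4105 -0.3537 0.0 9.2;python3 - <<'E'
from h import *
for c in ['wrist','side']:
    im=manip.camera(c)[:,:,::-1]
    if c=='side': im=cv2.resize(im[250:340,120:220],None,fx=7,fy=6.5,interpolation=cv2.INTER_CUBIC)
    cv2.imwrite(f'pics/g2_{c}.png',im)
E
```

```text
t 4.2 pos [ 0.4107 -0.3535  0.0066] jaw yaw 9.1 j [ 0.89  0.57 -0.34  1.96  0.3   0.66  0.52] F [-0.8 -0.2 -0.3] w 85.0
shift [ 0.0066 -0.0002  0.0002]
0 [-0.12  0.02 -0.13]
180 [ 1.7988e+02 -2.1000e-01 -4.0000e-02]
```

View pics/g2_wrist.png

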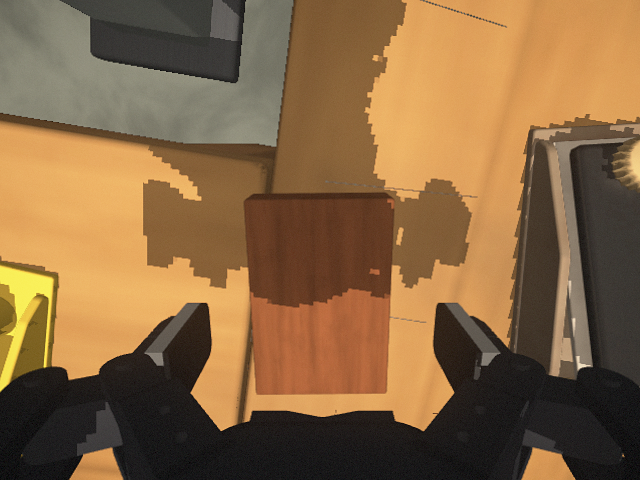

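View pics/g2_side.png

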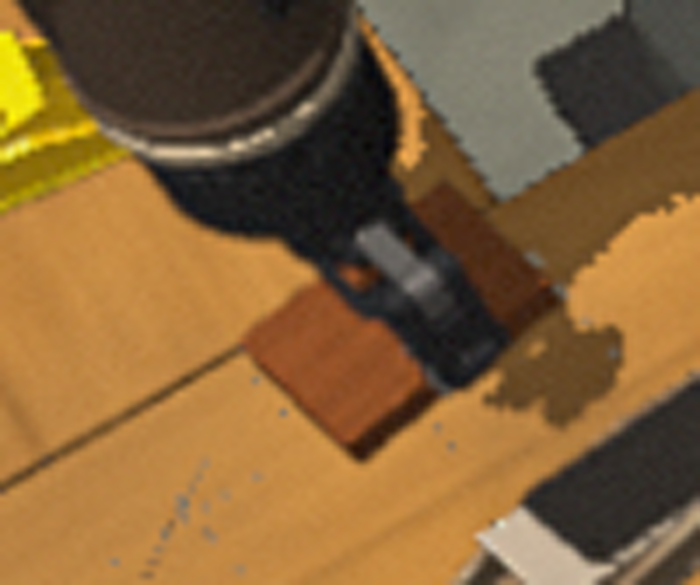

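```bash
python3 - <<'E'
from h import *
o=manip.get_obs();p=np.array(o['ee_pos']);R=np.array(o['tcp_rot'])
i=manip.camera_info('wrist');j=manip.camera_info('side')
for dx in (-.04,-.03,-.02,-.01,0,.004,.017):
  print(dx,'wrist inner',[np.round(proj(i,p+R@np.array([dx,s*.0425,dz]))[0]).tolist() for s in(-1,1) for dz in (-.011,.011)],
  'side outer/inner',[np.round((proj(j,p+R@np.array([dx,s,dz]))[0]-[120,250])*[7,6.5]).tolist() for s in (.0425,.057) for dz in (-.011,.011)])
E
```

```text
-0.04 wrist inner [[197.0, 306.0], [203.0, 362.0], [442.0, 306.0], [436.0, 362.0]] side outer/inner [[470.0, 330.0], [417.0, 371.0], [498.0, 356.0], [445.0, 398.0]]
-0.03 wrist inner [[206.0, 295.0], [210.0, 347.0], [433.0, 295.0], [429.0, 348.0]] side outer/inner [[478.0, 341.0], [425.0, 383.0], [505.0, 368.0], [453.0, 410.0]]
-0.02 wrist inner [[213.0, 285.0], [217.0, 335.0], [426.0, 285.0], [422.0, 335.0]] side outer/inner [[485.0, 353.0], [433.0, 394.0], [512.0, 379.0], [460.0, 421.0]]
-0.01 wrist inner [[220.0, 276.0], [224.0, 323.0], [420.0, 276.0], [416.0, 323.0]] side outer/inner [[492.0, 364.0], [440.0, 405.0], [519.0, 390.0], [467.0, 431.0]]
0 wrist inner [[226.0, 269.0], [229.0, 313.0], [414.0, 269.0], [411.0, 313.0]] side outer/inner [[499.0, 375.0], [448.0, 416.0], [526.0, 401.0], [475.0, 442.0]]
0.004 wrist inner [[228.0, 266.0], [231.0, 310.0], [412.0, 266.0], [409.0, 310.0]] side outer/inner [[501.0, 380.0], [451.0, 420.0], [528.0, 405.0], [477.0, 446.0]]
0.017 wrist inner [[234.0, 258.0], [237.0, 299.0], [406.0, 258.0], [403.0, 299.0]] side outer/inner [[510.0, 394.0], [460.0, 434.0], [537.0, 419.0], [487.0, 460.0]]
```

jog_arm(
  moves=[
    {"x": 0.0015, "y": 0, "z": 0, "rx": 0, "ry": 0, "rz": 0, "claw": 0},
    {"x": 0.003, "y": 0, "z": 0, "rx": 0, "ry": 0, "rz": 0, "claw": 0},
    {"x": 0.0045, "y": 0, "z": 0, "rx": 0, "ry": 0, "rz": 0, "claw": 0},
  ],
)

```text
t: 4.55
ee_pos: [0.4103, -0.3531, 0.0015]
tcp_rot: [[0.001, 0.987, 0.158], [0.001, 0.158, -0.987], [-1.0, 0.001, -0.001]]
contact_force: [-0.1, -0.0, -1.0]
grip_width: 1.001
```

jog_arm(
  moves=[
    {"x": 0.0015, "y": 0, "z": 0, "rx": 0, "ry": 0, "rz": 0, "claw": 0},
    {"x": 0.003, "y": 0, "z": 0, "rx": 0, "ry": 0, "rz": 0, "claw": 0},
    {"x": 0.0045, "y": 0, "z": 0, "rx": 0, "ry": 0, "rz": 0, "claw": 0},
  ],
)

```text
t: 4.8
ee_pos: [0.4103, -0.3531, -0.0031]
tcp_rot: [[0.001, 0.987, 0.158], [0.001, 0.158, -0.987], [-1.0, 0.001, -0.001]]
contact_force: [-0.1, -0.7, 0.4]
grip_width: 1.0
```

jog_arm(
  moves=[
    {"x": 0.002, "y": 0, "z": 0, "rx": 0, "ry": 0, "rz": 0, "claw": 0},
    {"x": 0.004, "y": 0, "z": 0, "rx": 0, "ry": 0, "rz": 0, "claw": 0},
    {"x": 0.006, "y": 0, "z": 0, "rx": 0, "ry": 0, "rz": 0, "claw": 0},
    {"x": 0.008, "y": 0, "z": 0, "rx": 0, "ry": 0, "rz": 0, "claw": 0},
  ],
)

```text
t: 5.13
ee_pos: [0.4103, -0.3531, -0.0113]
tcp_rot: [[0.001, 0.987, 0.158], [0.001, 0.158, -0.987], [-1.0, 0.001, -0.001]]
contact_force: [0.1, -0.8, -0.3]
grip_width: 0.996
```

```bash
python3 go.py 0.4105 -0.3537 0.0 9.2;python3 - <<'E'
from h import *
for c in ['wrist','side']:
    im=manip.camera(c)[:,:,::-1]
    if c=='side': im=cv2.resize(im[250:340,120:220],None,fx=7,fy=6.5,interpolation=cv2.INTER_CUBIC)
    cv2.imwrite(f'pics/g3_{c}.png',im)
E
```

```text
t 5.13 pos [ 0.4103 -0.3531 -0.0113] jaw yaw 9.1 j [ 0.88  0.6  -0.33  1.97  0.31  0.63  0.5 ] F [ 0.1 -0.8 -0.3] w 84.7
shift [-0.0113  0.0001  0.0006]
0 [-0.11 -0.03 -0.08]
180 [ 1.7989e+02 -1.3000e-01  5.0000e-02]
```

View pics/g3_side.png

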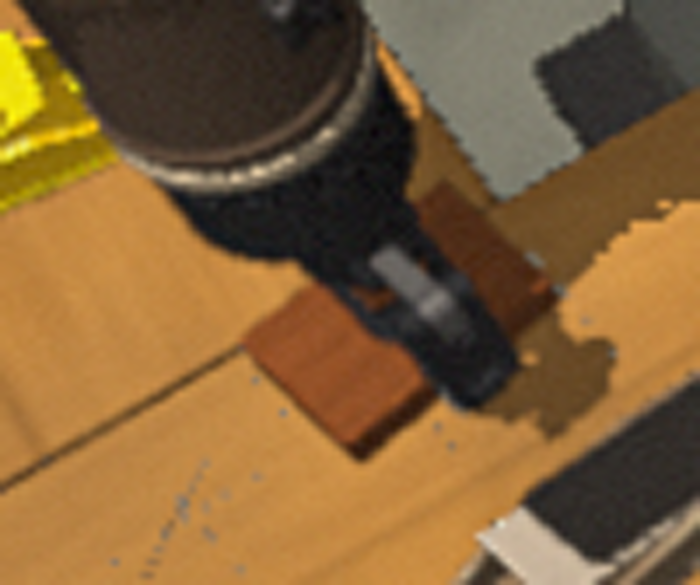

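jog_arm(
  moves=[
    {"x": 0.003, "y": 0, "z": 0, "rx": 0, "ry": 0, "rz": 0, "claw": 0},
    {"x": 0.006, "y": 0, "z": 0, "rx": 0, "ry": 0, "rz": 0, "claw": 0},
    {"x": 0.009, "y": 0, "z": 0, "rx": 0, "ry": 0, "rz": 0, "claw": 0},
    {"x": 0.011, "y": 0, "z": 0, "rx": 0, "ry": 0, "rz": 0, "claw": 0},
    {"x": 0.011, "y": 0, "z": 0, "rx": 0, "ry": 0, "rz": 0, "claw": 0},
  ],
)

```text
t: 5.65
ee_pos: [0.4098, -0.3527, -0.0231]
tcp_rot: [[0.0, 0.987, 0.158], [0.002, 0.158, -0.987], [-1.0, 0.001, -0.002]]
contact_force: [0.3, -0.3, -0.7]
grip_width: 1.001
```

```bash
python3 - <<'E'
from h import *
o=manip.get_obs();p=np.array(o['ee_pos']);R=np.array(o['tcp_rot'])
i=manip.camera_info('wrist');j=manip.camera_info('side')
# tip at z?
for z in (.03,.025,.02,.015,.01,.005):
  dx=p[2]-z
  print(z,round(dx,3),'wrist inner',[np.round(proj(i,p+R@np.array([dx,s*.0425,dz]))[0]).tolist() for s in(1,) for dz in (-.011,.011)],
  'side',[np.round((proj(j,p+R@np.array([dx,s,dz]))[0]-[120,250])*[7,6.5]).tolist() for s in (.0425,.057) for dz in (-.011,.011)])
for c in ['wrist','side']:
    im=manip.camera(c)[:,:,::-1]
    if c=='side': im=cv2.resize(im[250:340,120:220],None,fx=7,fy=6.5,interpolation=cv2.INTER_CUBIC)
    cv2.imwrite(f'pics/g4_{c}.png',im)
E
```

```text
0.03 -0.053 wrist inner [[454.0, 324.0], [448.0, 385.0]] side [[482.0, 347.0], [430.0, 388.0], [510.0, 373.0], [458.0, 415.0]]
0.025 -0.048 wrist inner [[449.0, 317.0], [443.0, 375.0]] side [[486.0, 353.0], [434.0, 394.0], [513.0, 379.0], [461.0, 421.0]]
0.02 -0.043 wrist inner [[444.0, 310.0], [439.0, 367.0]] side [[489.0, 358.0], [438.0, 399.0], [517.0, 385.0], [465.0, 426.0]]
0.015 -0.038 wrist inner [[440.0, 304.0], [435.0, 359.0]] side [[493.0, 364.0], [441.0, 405.0], [520.0, 390.0], [469.0, 431.0]]
0.01 -0.033 wrist inner [[436.0, 298.0], [431.0, 352.0]] side [[496.0, 370.0], [445.0, 410.0], [523.0, 396.0], [472.0, 437.0]]
0.005 -0.028 wrist inner [[432.0, 293.0], [427.0, 345.0]] side [[500.0, 375.0], [449.0, 416.0], [527.0, 401.0], [476.0, 442.0]]
```

View pics/g4_side.png

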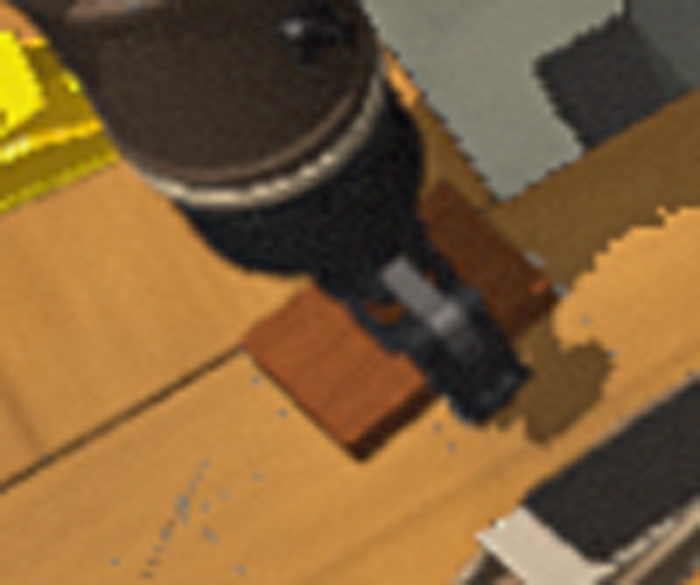

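View pics/g4_wrist.png

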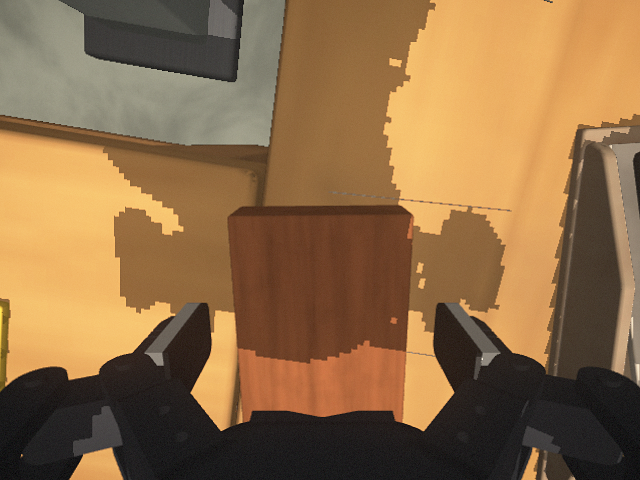

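jog_arm(
  force=40,
  moves=[
    {"x": 0.002, "y": 0, "z": 0, "rx": 0, "ry": 0, "rz": 0, "claw": 0},
    {"x": 0.004, "y": 0, "z": 0, "rx": 0, "ry": 0, "rz": 0, "claw": 0.2},
    {"x": 0.005, "y": 0, "z": 0, "rx": 0, "ry": 0, "rz": 0, "claw": 0.6},
    {"x": 0.005, "y": 0, "z": 0, "rx": 0, "ry": 0, "rz": 0, "claw": 0.6},
    {"x": 0.005, "y": 0, "z": 0, "rx": 0, "ry": 0, "rz": 0, "claw": 0.6},
    {"x": 0.005, "y": 0, "z": 0, "rx": 0, "ry": 0, "rz": 0, "claw": 0.6},
  ],
)

```text
t: 6.25
ee_pos: [0.4148, -0.3562, -0.0225]
tcp_rot: [[0.009, 0.987, 0.159], [-0.006, 0.159, -0.987], [-1.0, 0.008, 0.007]]
contact_force: [0.7, -0.1, 39.7]
grip_width: 0.694
```

```bash
python3 - <<'E'
from h import *
for c in ['wrist','side']:
    im=manip.camera(c)[:,:,::-1]
    if c=='side': im=cv2.resize(im[250:340,120:220],None,fx=7,fy=6.5,interpolation=cv2.INTER_CUBIC)
    cv2.imwrite(f'pics/g5_{c}.png',im)
E
```

```text
(no output)
```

View pics/g5_wrist.png

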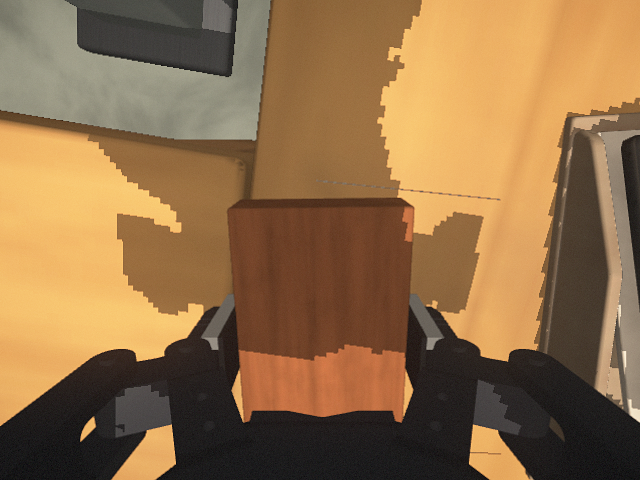

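jog_arm(
  moves=[
    {"x": -0.004, "y": 0, "z": 0, "rx": 0, "ry": 0, "rz": 0, "claw": 0.6},
    {"x": -0.004, "y": 0, "z": 0, "rx": 0, "ry": 0, "rz": 0, "claw": 0.6},
    {"x": -0.004, "y": 0, "z": 0, "rx": 0, "ry": 0, "rz": 0, "claw": 0.6},
  ],
)

```text
t: 6.6
ee_pos: [0.4149, -0.3564, -0.0183]
tcp_rot: [[0.009, 0.987, 0.158], [-0.007, 0.158, -0.987], [-1.0, 0.008, 0.008]]
contact_force: [0.5, -0.2, -1.5]
grip_width: 0.695
```

jog_arm(
  force=60,
  moves=[
    {"x": -0.015, "y": 0, "z": 0, "rx": 0, "ry": 0, "rz": 0, "claw": 0.6},
    {"x": -0.04, "y": 0, "z": 0, "rx": 0, "ry": 0, "rz": 0, "claw": 0.6},
    {"x": -0.08, "y": 0, "z": 0, "rx": 0, "ry": 0, "rz": 0, "claw": 0.6},
    {"x": -0.1, "y": 0, "z": 0, "rx": 0, "ry": 0, "rz": 0, "claw": 0.6},
    {"x": -0.1, "y": 0, "z": 0, "rx": 0, "ry": 0, "rz": 0, "claw": 0.6},
  ],
)

```text
t: 7.02
ee_pos: [0.4157, -0.357, 0.0852]
tcp_rot: [[0.013, 0.987, 0.158], [-0.01, 0.158, -0.987], [-1.0, 0.012, 0.012]]
contact_force: [0.4, 0.6, -1.3]
grip_width: 0.684
```

```bash
python3 go.py 0.527 -0.138 0.1 85.7; python3 - <<'E'
from h import *
for c in ['wrist','side']:
    im=manip.camera(c)[:,:,::-1]
    if c=='side': im=cv2.resize(im[220:360,80:260],None,fx=4,fy=4,interpolation=cv2.INTER_CUBIC)
    cv2.imwrite(f'pics/g6_{c}.png',im)
E
```

```text
t 7.02 pos [ 0.4157 -0.357   0.0852] jaw yaw 9.1 j [ 0.93  0.45 -0.39  1.91  0.23  0.81  0.57] F [ 0.4  0.6 -1.3] w 58.1
shift [-0.0155  0.1447 -0.1984]
0 [-76.59   1.03  -0.11]
180 [103.4   -0.12  -1.1 ]
```

View pics/g6_wrist.png

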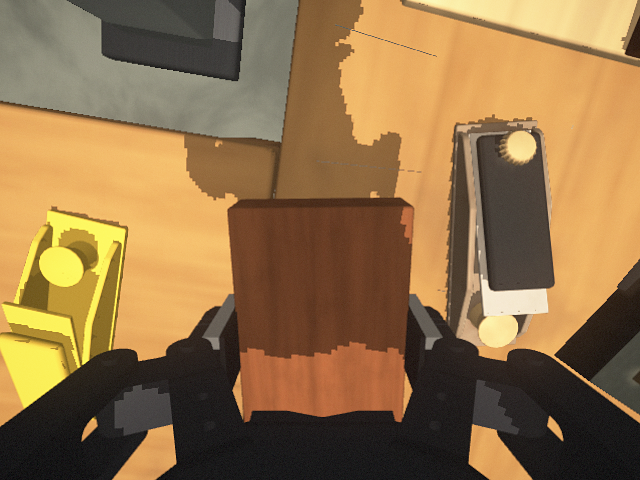

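View pics/g6_side.png

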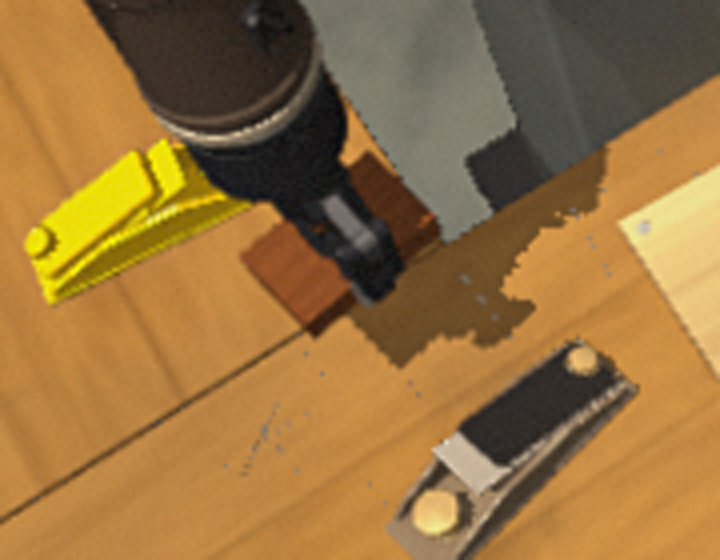

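```bash
python3 - <<'E'
from h import *
o=manip.get_obs();p=np.array(o['ee_pos']);R=np.array(o['tcp_rot']);i=manip.camera_info('wrist')
for b in (-.0225,-.019,-.026):
 for d in (-.004,0,.004):
  print(b,d,[np.round(proj(i,p+R@np.array([b+t,s*.03,-.045+d]))[0]).tolist() for t in(-.02,0) for s in(-1,1)])
print('cam in tool',R.T@(-np.array(i['R']).T@i['t']-p), R.T@np.array(i['R'])[2])
E
```

```text
-0.0225 -0.004 [[224.0, 199.0], [414.0, 199.0], [238.0, 191.0], [401.0, 191.0]]
-0.0225 0 [[225.0, 211.0], [414.0, 211.0], [238.0, 201.0], [401.0, 202.0]]
-0.0225 0.004 [[225.0, 223.0], [413.0, 223.0], [239.0, 212.0], [400.0, 212.0]]
-0.019 -0.004 [[226.0, 197.0], [412.0, 197.0], [240.0, 189.0], [399.0, 189.0]]
-0.019 0 [[227.0, 209.0], [411.0, 209.0], [240.0, 200.0], [399.0, 200.0]]
-0.019 0.004 [[228.0, 221.0], [410.0, 221.0], [241.0, 210.0], [398.0, 211.0]]
-0.026 -0.004 [[221.0, 200.0], [417.0, 200.0], [235.0, 192.0], [403.0, 192.0]]
-0.026 0 [[222.0, 213.0], [416.0, 213.0], [236.0, 203.0], [403.0, 203.0]]
-0.026 0.004 [[223.0, 226.0], [415.0, 226.0], [237.0, 214.0], [402.0, 214.0]]
cam in tool [-0.15975224  0.00091447 -0.06610063] [ 9.64115374e-01 -4.70988499e-05  2.65483604e-01]
```

```bash
python3 go.py 0.510 -0.137 0.085 -94.1
```

```text
t 7.12 pos [ 0.4136 -0.3558  0.0814] jaw yaw 9.1 j [ 0.93  0.46 -0.39  1.91  0.24  0.8   0.57] F [-0.  -0.1 -1.2] w 58.3
shift [-0.0042  0.1298 -0.2008]
0 [ 1.0319e+02 -8.0000e-02 -7.5000e-01]
180 [-7.681e+01  7.000e-01 -7.000e-02]
```

jog_arm(
  moves=[
    {"x": -0.02, "y": 0.13, "z": -0.2, "rx": 103.2, "ry": 0, "rz": -0.7, "claw": 0.6},
    {"x": -0.02, "y": 0.13, "z": -0.2, "rx": 103.2, "ry": 0, "rz": -0.7, "claw": 0.6},
    {"x": -0.02, "y": 0.13, "z": -0.2, "rx": 103.2, "ry": 0, "rz": -0.7, "claw": 0.6},
    {"x": -0.02, "y": 0.13, "z": -0.2, "rx": 103.2, "ry": 0, "rz": -0.7, "claw": 0.6},
    {"x": -0.02, "y": 0.13, "z": -0.2, "rx": 103.2, "ry": 0, "rz": -0.7, "claw": 0.6},
    {"x": -0.02, "y": 0.13, "z": -0.2, "rx": 103.2, "ry": 0, "rz": -0.7, "claw": 0.6},
    {"x": -0.02, "y": 0.13, "z": -0.2, "rx": 103.2, "ry": 0, "rz": -0.7, "claw": 0.6},
    {"x": -0.02, "y": 0.13, "z": -0.2, "rx": 103.2, "ry": 0, "rz": -0.7, "claw": 0.6},
    {"x": -0.02, "y": 0.13, "z": -0.2, "rx": 103.2, "ry": 0, "rz": -0.7, "claw": 0.6},
    {"x": -0.02, "y": 0.13, "z": -0.2, "rx": 103.2, "ry": 0, "rz": -0.7, "claw": 0.6},
  ],
)

```text
t: 7.95
ee_pos: [0.5086, -0.137, 0.0984]
tcp_rot: [[-0.002, 0.484, -0.875], [-0.003, -0.875, -0.484], [-1.0, 0.001, 0.003]]
contact_force: [-0.6, 0.1, -0.6]
grip_width: 0.686
```

```bash
python3 go.py 0.510 -0.137 0.085 -94.1
```

```text
t 7.95 pos [ 0.5086 -0.137   0.0984] jaw yaw -61.0 j [ 0.31  0.39 -0.17  1.94  0.09  0.82 -0.98] F [-0.6  0.1 -0.6] w 58.3
shift [ 0.0134  0.0006 -0.0012]
0 [33.05  0.15 -0.13]
180 [-146.95    0.17    0.2 ]
```

jog_arm(
  moves=[
    {"x": 0.013, "y": 0, "z": -0.001, "rx": 33, "ry": 0, "rz": 0, "claw": 0.6},
    {"x": 0.013, "y": 0, "z": -0.001, "rx": 33, "ry": 0, "rz": 0, "claw": 0.6},
    {"x": 0.013, "y": 0, "z": -0.001, "rx": 33, "ry": 0, "rz": 0, "claw": 0.6},
    {"x": 0.013, "y": 0, "z": -0.001, "rx": 33, "ry": 0, "rz": 0, "claw": 0.6},
    {"x": 0.013, "y": 0, "z": -0.001, "rx": 33, "ry": 0, "rz": 0, "claw": 0.6},
    {"x": 0.013, "y": 0, "z": -0.001, "rx": 33, "ry": 0, "rz": 0, "claw": 0.6},
  ],
)

```text
t: 8.45
ee_pos: [0.5078, -0.1364, 0.0831]
tcp_rot: [[-0.006, -0.074, -0.997], [-0.003, -0.997, 0.074], [-1.0, 0.003, 0.006]]
contact_force: [-0.5, -0.3, -1.2]
grip_width: 0.687
```

```bash
python3 wl.py w2 planing_board 0 .519 -.1378 -4.1; python3 go.py 0.514 -0.1374 0.04 -94.1
```

```text
expect [321. 238.] [(0.67, [184, 104, 470, 308])]
fit [ 0.5189 -0.1406] -3.52 cost 0.856
t 8.55 pos [ 0.5083 -0.1363  0.0838] jaw yaw -93.9 j [ 0.2   0.4  -0.04  1.96  0.03  0.78 -1.49] F [-0.1 -0.4 -0.4] w 58.3
shift [ 0.0437  0.0006 -0.0059]
0 [ 0.24  0.28 -0.17]
180 [-179.76    0.27    0.44]
```

View pics/w2.png

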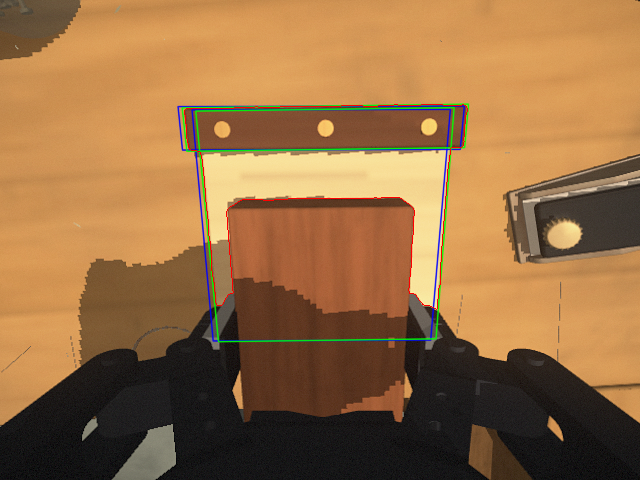

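```bash
python3 go.py 0.519 -0.1406 -0.003 -93.8
```

```text
t 8.55 pos [ 0.5083 -0.1363  0.0838] jaw yaw -93.9 j [ 0.2   0.4  -0.04  1.96  0.03  0.78 -1.49] F [-0.1 -0.4 -0.4] w 58.3
shift [ 0.0867  0.0033 -0.0113]
0 [-0.06  0.28 -0.17]
180 [179.94  -0.27  -0.44]
```

jog_arm(
  moves=[
    {"x": 0.03, "y": 0.0035, "z": -0.011, "rx": 0, "ry": 0.3, "rz": -0.2, "claw": 0.6},
    {"x": 0.06, "y": 0.0035, "z": -0.011, "rx": 0, "ry": 0.3, "rz": -0.2, "claw": 0.6},
    {"x": 0.078, "y": 0.0035, "z": -0.011, "rx": 0, "ry": 0.3, "rz": -0.2, "claw": 0.6},
    {"x": 0.085, "y": 0.0035, "z": -0.011, "rx": 0, "ry": 0.3, "rz": -0.2, "claw": 0.6},
    {"x": 0.087, "y": 0.0035, "z": -0.011, "rx": 0, "ry": 0.3, "rz": -0.2, "claw": 0.6},
    {"x": 0.087, "y": 0.0035, "z": -0.011, "rx": 0, "ry": 0.3, "rz": -0.2, "claw": 0.6},
  ],
)

```text
t: 9.05
ee_pos: [0.5184, -0.1408, -0.0036]
tcp_rot: [[-0.001, -0.066, -0.998], [0.001, -0.998, 0.066], [-1.0, -0.001, 0.001]]
contact_force: [0.1, -0.1, -0.6]
grip_width: 0.685
```

```bash
python3 wl.py w3 planing_board 0 .5189 -.1406 -3.7; python3 go.py 0.519 -0.1406 -0.006 -93.8
```

```text
expect [319. 318.] [(0.83, [78, 113, 555, 450])]
fit [ 0.519  -0.1406] -3.54 cost 1.047
t 9.15 pos [ 0.5194 -0.141  -0.0023] jaw yaw -93.8 j [ 0.2   0.55 -0.04  1.99  0.03  0.6  -1.49] F [-0.1 -0.2 -0.4] w 58.2
shift [ 0.0037 -0.0004  0.0004]
0 [-0.03 -0.11  0.02]
180 [1.7997e+02 3.0000e-02 1.7000e-01]
```

View pics/w3.png

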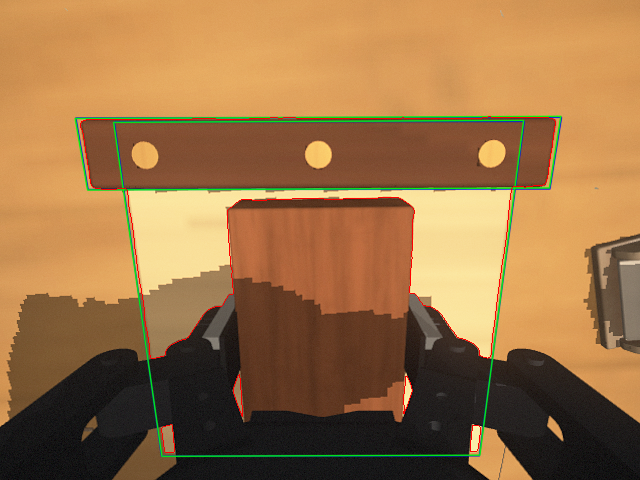

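jog_arm(
  moves=[
    {"x": 0.002, "y": -0.0005, "z": 0, "rx": 0, "ry": 0, "rz": 0, "claw": 0.6},
    {"x": 0.004, "y": -0.0005, "z": 0, "rx": 0, "ry": 0, "rz": 0, "claw": 0.6},
    {"x": 0.0045, "y": -0.0005, "z": 0, "rx": 0, "ry": 0, "rz": 0, "claw": 0.6},
  ],
)

```text
t: 9.4
ee_pos: [0.5199, -0.1405, -0.0063]
tcp_rot: [[0.003, -0.066, -0.998], [-0.0, -0.998, 0.066], [-1.0, -0.0, -0.003]]
contact_force: [0.2, 1.2, -0.9]
grip_width: 0.685
```

Not touching yet; now approach the fence while lowering slightly.

jog_arm(
  moves=[
    {"x": 0.001, "y": 0, "z": -0.002, "rx": 0, "ry": -0.1, "rz": 0, "claw": 0.6},
    {"x": 0.001, "y": 0, "z": -0.003, "rx": 0, "ry": -0.1, "rz": 0, "claw": 0.6},
    {"x": 0.001, "y": 0, "z": -0.004, "rx": 0, "ry": -0.1, "rz": 0, "claw": 0.6},
    {"x": 0.001, "y": 0, "z": -0.004, "rx": 0, "ry": -0.1, "rz": 0, "claw": 0.6},
  ],
)

```text
t: 9.73
ee_pos: [0.5234, -0.1407, -0.0074]
tcp_rot: [[0.0, -0.067, -0.998], [0.0, -0.998, 0.067], [-1.0, -0.0, -0.0]]
contact_force: [-2.0, -0.6, 0.3]
grip_width: 0.687
```

jog_arm(
  moves=[
    {"x": 0.0005, "y": 0, "z": -0.001, "rx": 0, "ry": 0, "rz": 0, "claw": 0.6},
    {"x": 0.0005, "y": 0, "z": -0.001, "rx": 0, "ry": 0, "rz": 0, "claw": 0.6},
  ],
)

```text
t: 9.9
ee_pos: [0.5234, -0.1407, -0.0082]
tcp_rot: [[-0.002, -0.067, -0.998], [0.001, -0.998, 0.067], [-1.0, -0.0, 0.002]]
contact_force: [-4.5, 0.9, 1.9]
grip_width: 0.689
```

jog_arm(
  moves=[
    {"x": 0.0005, "y": 0, "z": -0.001, "rx": 0, "ry": 0, "rz": 0, "claw": 0.6},
    {"x": 0.0005, "y": 0, "z": -0.001, "rx": 0, "ry": 0, "rz": 0, "claw": 0.6},
  ],
)

```text
t: 10.07
ee_pos: [0.5233, -0.1407, -0.0091]
tcp_rot: [[-0.004, -0.067, -0.998], [0.001, -0.998, 0.067], [-1.0, -0.001, 0.004]]
contact_force: [-5.1, 1.0, 0.4]
grip_width: 0.689
```

jog_arm(
  moves=[
    {"x": 0.001, "y": 0, "z": -0.001, "rx": 0, "ry": -0.2, "rz": 0, "claw": 0.6},
    {"x": 0.0015, "y": 0, "z": -0.001, "rx": 0, "ry": -0.2, "rz": 0, "claw": 0.6},
  ],
)

```text
t: 10.23
ee_pos: [0.5232, -0.1408, -0.0102]
tcp_rot: [[-0.01, -0.068, -0.998], [0.001, -0.998, 0.068], [-1.0, -0.001, 0.01]]
contact_force: [-10.4, 2.1, 19.1]
grip_width: 0.687
```

```bash
python3 - <<'E'
from h import *
for c in ['wrist','side']:
    im=manip.camera(c)[:,:,::-1]
    if c=='side': im=cv2.resize(im[210:350,200:380],None,fx=4,fy=4,interpolation=cv2.INTER_CUBIC)
    cv2.imwrite(f'pics/p1_{c}.png',im)
E
```

```text
(no output)
```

View pics/p1_wrist.png

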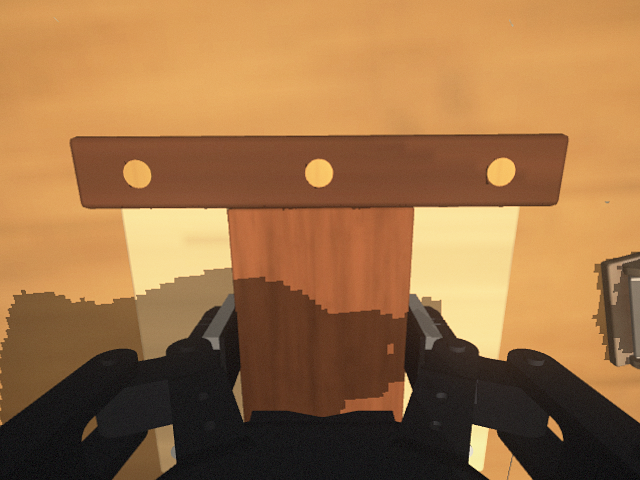

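View pics/p1_side.png

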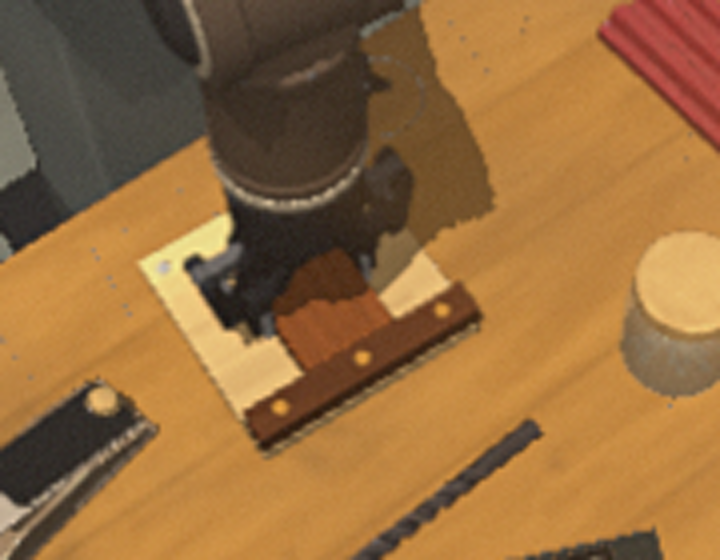

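jog_arm(
  moves=[
    {"x": -0.001, "y": 0, "z": 0, "rx": 0, "ry": 0.3, "rz": 0, "claw": 0.6},
    {"x": -0.001, "y": 0, "z": 0, "rx": 0, "ry": 0.3, "rz": 0, "claw": 0},
    {"x": -0.001, "y": 0, "z": 0, "rx": 0, "ry": 0.3, "rz": 0, "claw": 0},
    {"x": -0.001, "y": 0, "z": 0, "rx": 0, "ry": 0.3, "rz": 0, "claw": 0},
    {"x": -0.02, "y": 0, "z": 0, "rx": 0, "ry": 0.3, "rz": 0, "claw": 0},
    {"x": -0.05, "y": 0, "z": 0, "rx": 0, "ry": 0.3, "rz": 0, "claw": 0},
    {"x": -0.09, "y": 0, "z": 0, "rx": 0, "ry": 0.3, "rz": 0, "claw": 0},
    {"x": -0.13, "y": 0, "z": 0, "rx": 0, "ry": 0.3, "rz": 0, "claw": 0},
    {"x": -0.13, "y": 0, "z": 0, "rx": 0, "ry": 0.3, "rz": 0, "claw": 0},
  ],
)

```text
t: 11.08
ee_pos: [0.5293, -0.1419, 0.1274]
tcp_rot: [[0.008, -0.068, -0.998], [-0.001, -0.998, 0.068], [-1.0, 0.001, -0.008]]
contact_force: [1.2, -1.0, 0.7]
grip_width: 1.003
```

```bash
python3 wl.py w4 packing_block 0.012 .527 -.141 86.4;  python3 wl.py w4b planing_board 0 .5189 -.1406 -3.7; python3 go.py 0.428 0.371 0.13 12.0
```

```text
expect [320. 247.] [(0.84, [277, 182, 362, 307])]
fit [ 0.5255 -0.1415] 86.52 cost 0.013
expect [321. 250.] [(0.72, [201, 144, 437, 334])]
fit [ 0.5191 -0.1405] -3.65 cost 0.38
t 11.28 pos [ 0.5241 -0.1408  0.1193] jaw yaw -93.9 j [ 0.21  0.38 -0.04  1.89  0.02  0.87 -1.48] F [-0.9 -0.  -0.4] w 85.0
shift [-0.0097 -0.5041  0.1304]
0 [-105.86    0.16    0.29]
180 [74.14  0.27 -0.15]
```

View pics/w4.png

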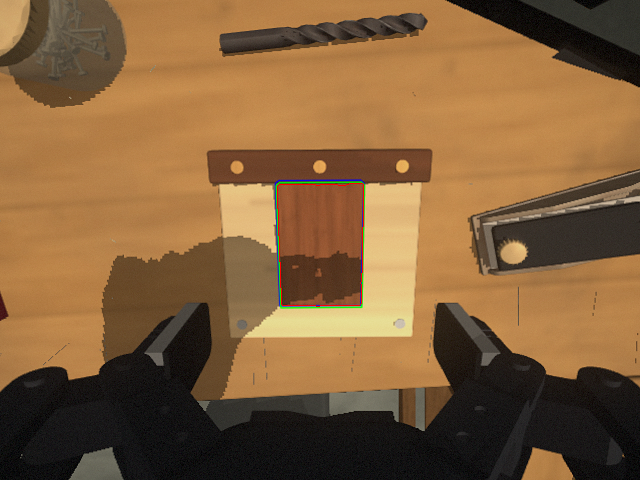

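jog_arm(
  moves=[
    {"x": -0.03, "y": -0.504, "z": 0.13, "rx": -105.9, "ry": 0.2, "rz": 0.3, "claw": 0},
    {"x": -0.03, "y": -0.504, "z": 0.13, "rx": -105.9, "ry": 0.2, "rz": 0.3, "claw": 0},
    {"x": -0.03, "y": -0.504, "z": 0.13, "rx": -105.9, "ry": 0.2, "rz": 0.3, "claw": 0},
    {"x": -0.03, "y": -0.504, "z": 0.13, "rx": -105.9, "ry": 0.2, "rz": 0.3, "claw": 0},
    {"x": -0.03, "y": -0.504, "z": 0.13, "rx": -105.9, "ry": 0.2, "rz": 0.3, "claw": 0},
    {"x": -0.03, "y": -0.504, "z": 0.13, "rx": -105.9, "ry": 0.2, "rz": 0.3, "claw": 0},
    {"x": -0.03, "y": -0.504, "z": 0.13, "rx": -105.9, "ry": 0.2, "rz": 0.3, "claw": 0},
    {"x": -0.03, "y": -0.504, "z": 0.13, "rx": -105.9, "ry": 0.2, "rz": 0.3, "claw": 0},
    {"x": -0.03, "y": -0.504, "z": 0.13, "rx": -105.9, "ry": 0.2, "rz": 0.3, "claw": 0},
    {"x": -0.03, "y": -0.504, "z": 0.13, "rx": -105.9, "ry": 0.2, "rz": 0.3, "claw": 0},
  ],
)

```text
t: 12.12
ee_pos: [0.4462, 0.2694, 0.1428]
tcp_rot: [[-0.003, 0.928, -0.373], [-0.001, -0.373, -0.928], [-1.0, -0.003, 0.003]]
contact_force: [1.0, -0.0, -0.1]
grip_width: 1.001
```

```bash
python3 go.py 0.428 0.371 0.13 12.0
```

```text
t 12.12 pos [0.4462 0.2694 0.1428] jaw yaw -21.9 j [-0.26  0.35 -0.46  1.9   0.19  0.93 -1.2 ] F [ 1.  -0.  -0.1] w 85.1
shift [ 0.0127 -0.0548 -0.0875]
0 [-33.9    0.1    0.19]
180 [ 1.461e+02  2.500e-01 -1.300e-01]
```

jog_arm(
  moves=[
    {"x": 0.01, "y": -0.055, "z": -0.0875, "rx": -33.9, "ry": 0.1, "rz": 0.2, "claw": 0},
    {"x": 0.01, "y": -0.055, "z": -0.0875, "rx": -33.9, "ry": 0.1, "rz": 0.2, "claw": 0},
    {"x": 0.01, "y": -0.055, "z": -0.0875, "rx": -33.9, "ry": 0.1, "rz": 0.2, "claw": 0},
    {"x": 0.01, "y": -0.055, "z": -0.0875, "rx": -33.9, "ry": 0.1, "rz": 0.2, "claw": 0},
    {"x": 0.01, "y": -0.055, "z": -0.0875, "rx": -33.9, "ry": 0.1, "rz": 0.2, "claw": 0},
    {"x": 0.01, "y": -0.055, "z": -0.0875, "rx": -33.9, "ry": 0.1, "rz": 0.2, "claw": 0},
    {"x": 0.01, "y": -0.055, "z": -0.0875, "rx": -33.9, "ry": 0.1, "rz": 0.2, "claw": 0},
  ],
)

```text
t: 12.7
ee_pos: [0.4272, 0.3704, 0.1311]
tcp_rot: [[-0.002, 0.979, 0.205], [-0.001, 0.205, -0.979], [-1.0, -0.003, 0.001]]
contact_force: [-0.6, -1.2, -0.5]
grip_width: 1.002
```

```bash
python3 wl.py w5 square_timber 0 .428 .371 12; python3 go.py 0.428 0.371 0.0 12.0
```

```text
expect [322. 233.] [(0.67, [289, 131, 359, 336])]
fit [0.4275 0.3702] 10.54 cost 0.007
t 12.8 pos [0.4277 0.3704 0.1319] jaw yaw 11.8 j [-0.35  0.47 -0.59  1.8   0.31  0.97 -0.87] F [-0.  -0.1 -0.3] w 84.7
shift [ 0.1319  0.0005 -0.0006]
0 [-0.22  0.03  0.07]
180 [ 1.7978e+02  1.0000e-01 -5.0000e-02]
```

View pics/w5.png

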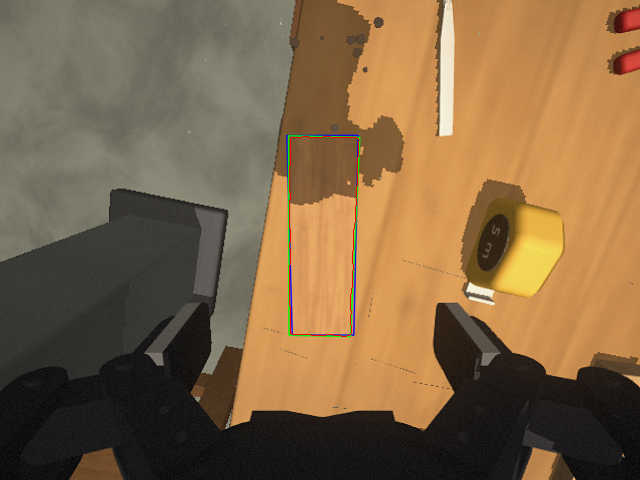

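jog_arm(
  moves=[
    {"x": 0.04, "y": 0, "z": 0, "rx": 0.8, "ry": 0, "rz": 0, "claw": 0},
    {"x": 0.08, "y": 0, "z": 0, "rx": 0.8, "ry": 0, "rz": 0, "claw": 0},
    {"x": 0.12, "y": 0, "z": 0, "rx": 0.8, "ry": 0, "rz": 0, "claw": 0},
    {"x": 0.137, "y": 0, "z": 0, "rx": 0.8, "ry": 0, "rz": 0, "claw": 0},
    {"x": 0.14, "y": 0, "z": 0, "rx": 0.8, "ry": 0, "rz": 0, "claw": 0},
    {"x": 0.14, "y": 0, "z": 0, "rx": 0.8, "ry": 0, "rz": 0, "claw": 0},
  ],
)

```text
t: 13.3
ee_pos: [0.427, 0.3697, -0.009]
tcp_rot: [[-0.003, 0.982, 0.189], [-0.002, 0.189, -0.982], [-1.0, -0.003, 0.002]]
contact_force: [0.7, 0.3, 1.0]
grip_width: 1.0
```

jog_arm(
  force=50,
  moves=[
    {"x": 0, "y": 0, "z": 0, "rx": 0, "ry": 0, "rz": 0, "claw": 0.3},
    {"x": 0, "y": 0, "z": 0, "rx": 0, "ry": 0, "rz": 0, "claw": 0.7},
    {"x": 0, "y": 0, "z": 0, "rx": 0, "ry": 0, "rz": 0, "claw": 0.7},
    {"x": 0, "y": 0, "z": 0, "rx": 0, "ry": 0, "rz": 0, "claw": 0.7},
    {"x": 0, "y": 0, "z": 0, "rx": 0, "ry": 0, "rz": 0, "claw": 0.7},
    {"x": 0, "y": 0, "z": 0, "rx": 0, "ry": 0, "rz": 0, "claw": 0.7},
  ],
)

```text
t: 13.8
ee_pos: [0.428, 0.3704, -0.0073]
tcp_rot: [[-0.0, 0.982, 0.188], [-0.001, 0.188, -0.982], [-1.0, -0.001, 0.001]]
contact_force: [-1.0, -0.6, 7.6]
grip_width: 0.517
```

```bash
python3 go.py 0.4275 0.3702 0.0 11.0; python3 - <<'E'
from h import *
for c in ['wrist','side']:
    im=manip.camera(c)[:,:,::-1]
    if c=='side': im=cv2.resize(im[80:220,330:510],None,fx=4,fy=4,interpolation=cv2.INTER_CUBIC)
    cv2.imwrite(f'pics/t1_{c}.png',im)
E
```

```text
t 13.8 pos [ 0.428   0.3704 -0.0073] jaw yaw 10.9 j [-0.43  0.65 -0.49  1.89  0.45  0.71 -1.  ] F [-1.  -0.6  7.6] w 44.0
shift [-0.0073 -0.0005  0.0001]
0 [-0.14  0.03  0.03]
180 [ 1.7986e+02  5.0000e-02 -5.0000e-02]
```

View pics/t1_wrist.png

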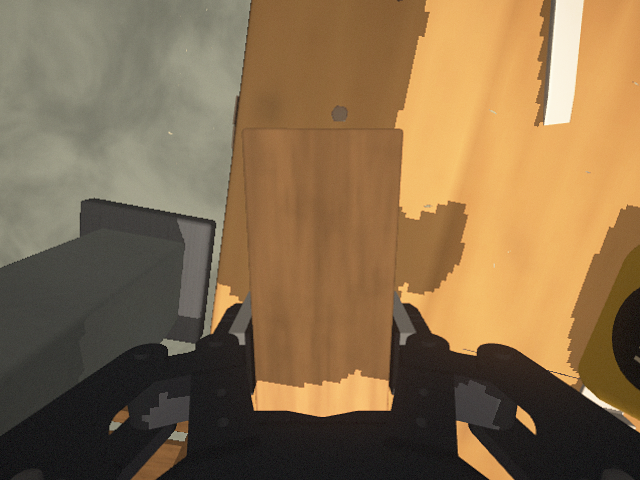

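View pics/t1_side.png

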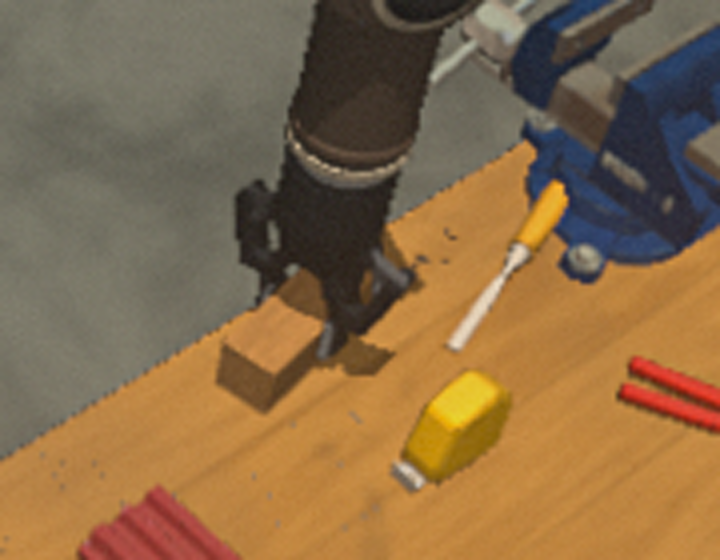

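jog_arm(
  moves=[
    {"x": -0.005, "y": 0, "z": 0, "rx": 0, "ry": 0, "rz": 0, "claw": 0.7},
    {"x": -0.03, "y": 0, "z": 0, "rx": 0, "ry": 0, "rz": 0, "claw": 0.7},
    {"x": -0.07, "y": 0, "z": 0, "rx": 0, "ry": 0, "rz": 0, "claw": 0.7},
    {"x": -0.11, "y": 0, "z": 0, "rx": 0, "ry": 0, "rz": 0, "claw": 0.7},
    {"x": -0.14, "y": 0, "z": 0, "rx": 0, "ry": 0, "rz": 0, "claw": 0.7},
    {"x": -0.14, "y": 0, "z": 0, "rx": 0, "ry": 0, "rz": 0, "claw": 0.7},
  ],
)

```text
t: 14.4
ee_pos: [0.4304, 0.3735, 0.1399]
tcp_rot: [[0.008, 0.982, 0.188], [0.006, 0.188, -0.982], [-1.0, 0.009, -0.005]]
contact_force: [0.3, 1.0, -1.0]
grip_width: 0.52
```

```bash
cat > tf.py <<'E'
# fit held object in tool frame: tf.py name thing bottomdx
from h import *
import sys
name,thing=sys.argv[1:3]; b0=float(sys.argv[3])
o=manip.get_obs(); i=manip.camera_info('wrist'); im=manip.camera('wrist'); v=im[:,:,::-1].copy()
L=manip.silhouettes('wrist',thing); print([(round(l['conf'],2),l['rect']) for l in L])
R=np.array(o['tcp_rot']);p=np.array(o['ee_pos']); print('t',o['t'],p,o['contact_force'])
m=np.array(L[0]['mask']).astype(float); top=int(L[0]['rect'][1])
# only far region (rows above 285) is free of the fingers
rows=285
B=SH[thing][0]
def pts(q): # q: b, yoff, zoff, yaw ; object x->tool y, y->-tool z, z->-tool x
    b,dy,dz,a=q; T=B@rz(a).T
    return p+np.c_[b-T[:,2],T[:,0]+dy,-T[:,1]+dz]@R.T
def ren(q):
    mm=np.zeros((480*2,640*2),np.uint8); h=cv2.convexHull(np.round((proj(i,pts(q))+.5)*2*16).astype(np.int32).reshape(-1,1,2)); cv2.fillConvexPoly(mm,h,255,shift=4)
    return cv2.resize(mm,(640,480),interpolation=cv2.INTER_AREA)/255.
g=lambda a:cv2.GaussianBlur(a,(0,0),1.)
def cost(q): return ((g(ren(q))-g(m))[:rows]**2).sum()/m.sum()
q0=np.array([b0,0,0,0.]); sim=np.vstack([q0]+[q0+d for d in np.diag([.003,.003,.005,.03])])
r=minimize(cost,q0,method='Nelder-Mead',options=dict(initial_simplex=sim,xatol=1e-5,fatol=1e-7))
print('bottom dx %.4f yoff %.4f zoff %.4f yaw %.2f'%(*r.x[:3],np.degrees(r.x[3])),r.fun)
h=cv2.convexHull((proj(i,pts(r.x))*16).astype(np.int32).reshape(-1,1,2)); cv2.polylines(v,[h],True,(0,255,0),1,cv2.LINE_AA,4)
cv2.imwrite(f'pics/{name}.png',v)
E
python3 tf.py t2 square_timber -0.0073;python3 go.py 0.5 -0.141 0.13 -3.7
```

```text
[(0.66, [242.1, 126.0, 403.9, 415.6])]
t 14.4 [0.43043143 0.37349047 0.13992194] [ 0.25658778  1.02341416 -0.99555868]
bottom dx -0.0055 yoff 0.0006 zoff 0.0000 yaw -0.18 0.0003057352606817764
t 14.5 pos [0.4288 0.3708 0.1345] jaw yaw 10.8 j [-0.35  0.46 -0.59  1.8   0.31  0.97 -0.88] F [ 0.2 -1.6 -3.2] w 44.2
shift [ 0.0041 -0.0263  0.5161]
0 [14.54 -0.05 -0.15]
180 [-1.6546e+02  2.2000e-01 -7.0000e-02]
```

View pics/t2.png

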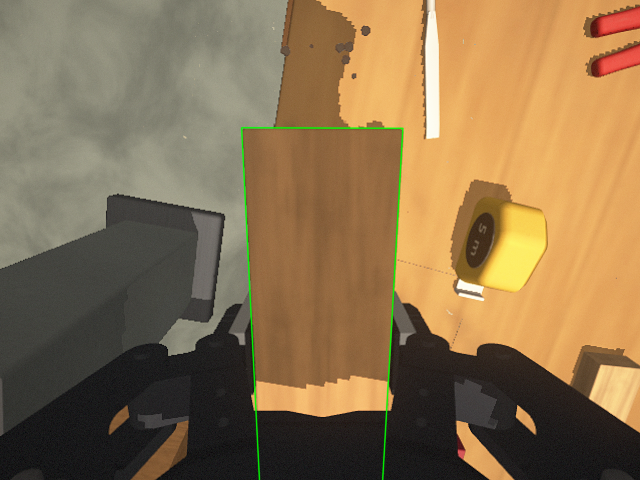

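```bash
python3 go.py 0.535 -0.1418 0.12 -3.7
```

```text
t 14.5 pos [0.4288 0.3708 0.1345] jaw yaw 10.8 j [-0.35  0.46 -0.59  1.8   0.31  0.97 -0.88] F [ 0.2 -1.6 -3.2] w 44.2
shift [0.0142 0.0079 0.5235]
0 [14.54 -0.05 -0.15]
180 [-1.6546e+02  2.2000e-01 -7.0000e-02]
```

jog_arm(
  moves=[
    {"x": 0, "y": 0.008, "z": 0.523, "rx": 14.5, "ry": 0, "rz": 0, "claw": 0.7},
    {"x": 0, "y": 0.008, "z": 0.523, "rx": 14.5, "ry": 0, "rz": 0, "claw": 0.7},
    {"x": 0, "y": 0.008, "z": 0.523, "rx": 14.5, "ry": 0, "rz": 0, "claw": 0.7},
    {"x": 0, "y": 0.008, "z": 0.523, "rx": 14.5, "ry": 0, "rz": 0, "claw": 0.7},
    {"x": 0, "y": 0.008, "z": 0.523, "rx": 14.5, "ry": 0, "rz": 0, "claw": 0.7},
    {"x": 0, "y": 0.008, "z": 0.523, "rx": 14.5, "ry": 0, "rz": 0, "claw": 0.7},
    {"x": 0, "y": 0.008, "z": 0.523, "rx": 14.5, "ry": 0, "rz": 0, "claw": 0.7},
    {"x": 0, "y": 0.008, "z": 0.523, "rx": 14.5, "ry": 0, "rz": 0, "claw": 0.7},
    {"x": 0, "y": 0.008, "z": 0.523, "rx": 14.5, "ry": 0, "rz": 0, "claw": 0.7},
    {"x": 0, "y": 0.008, "z": 0.523, "rx": 14.5, "ry": 0, "rz": 0, "claw": 0.7},
  ],
)

```text
t: 15.33
ee_pos: [0.512, -0.0396, 0.1326]
tcp_rot: [[-0.0, 0.998, -0.064], [0.001, -0.064, -0.998], [-1.0, -0.0, -0.001]]
contact_force: [0.3, 0.6, -1.8]
grip_width: 0.523
```

```bash
python3 go.py 0.535 -0.1418 0.12 -3.7
```

```text
t 15.33 pos [ 0.512  -0.0396  0.1326] jaw yaw -3.7 j [ 0.33  0.35 -0.43  1.93  0.18  0.9  -0.25] F [ 0.3  0.6 -1.8] w 44.4
shift [0.0125 0.0295 0.1005]
0 [ 0.03 -0.06  0.  ]
180 [-1.7997e+02 -1.0000e-02 -9.0000e-02]
```

jog_arm(
  moves=[
    {"x": 0, "y": 0.0295, "z": 0.1005, "rx": 0, "ry": 0, "rz": 0, "claw": 0.7},
    {"x": 0, "y": 0.0295, "z": 0.1005, "rx": 0, "ry": 0, "rz": 0, "claw": 0.7},
    {"x": 0.04, "y": 0.0295, "z": 0.1005, "rx": 0, "ry": 0, "rz": 0, "claw": 0.7},
    {"x": 0.08, "y": 0.0295, "z": 0.1005, "rx": 0, "ry": 0, "rz": 0, "claw": 0.7},
    {"x": 0.08, "y": 0.0295, "z": 0.1005, "rx": 0, "ry": 0, "rz": 0, "claw": 0.7},
    {"x": 0.08, "y": 0.0295, "z": 0.1005, "rx": 0, "ry": 0, "rz": 0, "claw": 0.7},
  ],
)

```text
t: 15.83
ee_pos: [0.5317, -0.141, 0.0492]
tcp_rot: [[-0.008, 0.998, -0.064], [0.003, -0.064, -0.998], [-1.0, -0.008, -0.003]]
contact_force: [0.1, 0.3, -1.1]
grip_width: 0.522
```

```bash
python3 tf.py t3 square_timber -0.0065; python3 go.py 0.5404 -0.1419 0.0435 -3.7
```

```text
[(0.95, [242.5, 126.1, 402.5, 416.6])]
t 15.8333 [ 0.5317236  -0.141015    0.04920185] [ 0.08385165  0.25564148 -1.11607662]
bottom dx -0.0054 yoff 0.0008 zoff -0.0002 yaw -0.14 0.000390319264315494
t 15.93 pos [ 0.5353 -0.1404  0.0532] jaw yaw -3.6 j [ 0.44  0.51 -0.36  1.9   0.25  0.77 -0.11] F [-0.3 -0.4 -1.4] w 44.2
shift [0.0097 0.0052 0.0012]
0 [ 0.13 -0.1   0.01]
180 [-1.7987e+02 -2.0000e-02 -1.6000e-01]
```

View pics/t3.png

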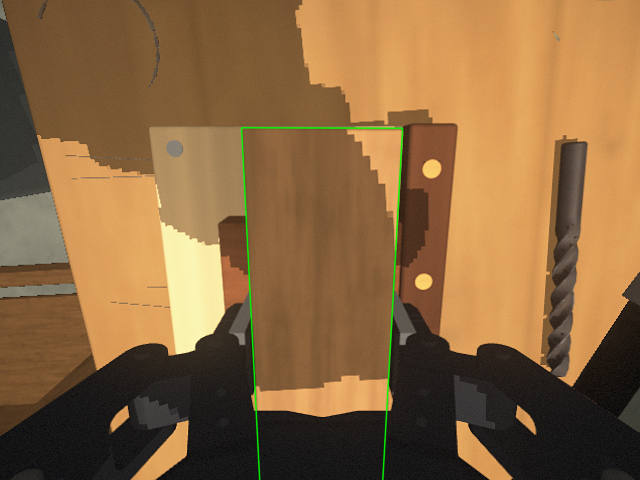

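```bash
python3 go.py 0.541 -0.1422 0.029 -3.65
```

```text
t 15.93 pos [ 0.5353 -0.1404  0.0532] jaw yaw -3.6 j [ 0.44  0.51 -0.36  1.9   0.25  0.77 -0.11] F [-0.3 -0.4 -1.4] w 44.2
shift [0.0242 0.0058 0.0014]
0 [ 0.08 -0.1   0.01]
180 [-1.7992e+02 -2.0000e-02 -1.6000e-01]
```

jog_arm(
  moves=[
    {"x": 0.01, "y": 0.006, "z": 0.0015, "rx": 0, "ry": 0, "rz": 0, "claw": 0.7},
    {"x": 0.02, "y": 0.006, "z": 0.0015, "rx": 0, "ry": 0, "rz": 0, "claw": 0.7},
    {"x": 0.024, "y": 0.006, "z": 0.0015, "rx": 0, "ry": 0, "rz": 0, "claw": 0.7},
    {"x": 0.024, "y": 0.006, "z": 0.0015, "rx": 0, "ry": 0, "rz": 0, "claw": 0.7},
    {"x": 0.024, "y": 0.006, "z": 0.0015, "rx": 0, "ry": 0, "rz": 0, "claw": 0.7},
  ],
)

```text
t: 16.35
ee_pos: [0.541, -0.1419, 0.0291]
tcp_rot: [[-0.001, 0.998, -0.062], [0.002, -0.062, -0.998], [-1.0, -0.001, -0.002]]
contact_force: [-0.9, 0.4, -1.1]
grip_width: 0.518
```

```bash
python3 tf.py t4 square_timber -0.0065; python3 go.py 0.541 -0.1422 0.026 -3.65
```

```text
[(0.87, [241.1, 126.8, 404.6, 416.4])]
t 16.35 [ 0.54102984 -0.1419464   0.02906031] [-0.86105877  0.42945606 -1.13428388]
bottom dx -0.0059 yoff 0.0007 zoff -0.0002 yaw -0.30 0.0007868748626764667
t 16.45 pos [ 0.5414 -0.1422  0.0295] jaw yaw -3.6 j [ 0.43  0.55 -0.34  1.9   0.27  0.73 -0.13] F [-0.3  0.3 -2.4] w 44.1
shift [ 0.0035 -0.0004  0.0001]
0 [ 0.09 -0.09 -0.01]
180 [-1.7991e+02  2.0000e-02 -1.5000e-01]
```

View pics/t4.png

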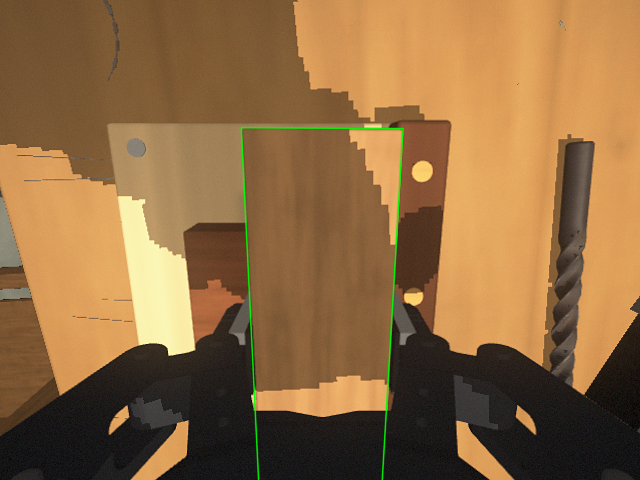

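```bash
python3 - <<'E'
from h import *
i=manip.camera_info('wrist'); o=manip.get_obs(); p=np.array(o['ee_pos']); 
im=cv2.imread('pics/t4.png'); cv2.imwrite('pics/t4z.png',cv2.resize(im[100:340,380:470],None,fx=4,fy=2.5,interpolation=cv2.INTER_CUBIC))
R=np.array(o['tcp_rot'])
for uv in [(449,122),(436,330),(398,123)]:
    X=onz(i,[uv],.034)[0]; print(uv,X, 'tool',R.T@(X-p))
E
```

```text
(449, 122) [ 0.59717436 -0.07157158  0.034     ] tool [-0.0043856   0.05127597 -0.07394107]
(436, 330) [ 0.59375768 -0.16240231  0.034     ] tool [-0.00453316  0.05350531  0.01692644]
(398, 123) [ 0.57707782 -0.07067609  0.034     ] tool [-0.00439012  0.0311626  -0.0735871 ]
```

View pics/t4z.png

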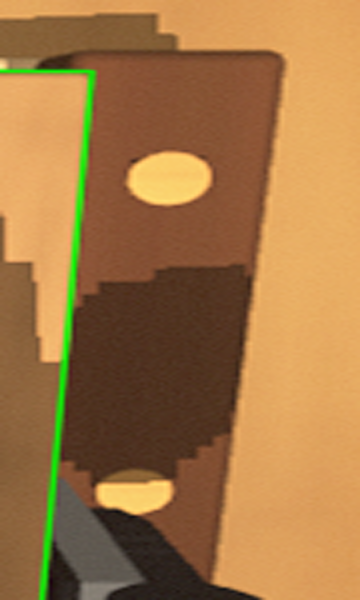

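jog_arm(
  moves=[
    {"x": 0.0015, "y": 0.0015, "z": 0, "rx": 0, "ry": 0, "rz": 0, "claw": 0.7},
    {"x": 0.0025, "y": 0.003, "z": 0, "rx": 0, "ry": 0, "rz": 0, "claw": 0.7},
    {"x": 0.003, "y": 0.003, "z": 0, "rx": 0, "ry": 0, "rz": 0, "claw": 0.7},
  ],
)

```text
t: 16.7
ee_pos: [0.5449, -0.1424, 0.0266]
tcp_rot: [[0.001, 0.998, -0.062], [0.002, -0.062, -0.998], [-1.0, 0.001, -0.002]]
contact_force: [-1.1, -0.0, -1.3]
grip_width: 0.522
```

jog_arm(
  moves=[
    {"x": 0.0007, "y": 0, "z": 0, "rx": 0, "ry": 0, "rz": 0, "claw": 0.7},
    {"x": 0.0013, "y": 0, "z": 0, "rx": 0, "ry": 0, "rz": 0, "claw": 0.7},
  ],
)

```text
t: 16.87
ee_pos: [0.545, -0.1425, 0.0253]
tcp_rot: [[0.001, 0.998, -0.062], [0.002, -0.062, -0.998], [-1.0, 0.001, -0.002]]
contact_force: [0.2, -0.1, -2.2]
grip_width: 0.518
```

jog_arm(
  moves=[
    {"x": 0.0007, "y": 0, "z": 0, "rx": 0, "ry": 0, "rz": 0, "claw": 0.7},
    {"x": 0.0012, "y": 0, "z": 0, "rx": 0, "ry": 0, "rz": 0, "claw": 0.7},
  ],
)

```text
t: 17.03
ee_pos: [0.5449, -0.1424, 0.0246]
tcp_rot: [[0.001, 0.998, -0.062], [0.001, -0.062, -0.998], [-1.0, 0.001, -0.001]]
contact_force: [-3.8, 0.9, 10.8]
grip_width: 0.516
```

jog_arm(
  moves=[
    {"x": -0.0004, "y": 0.001, "z": 0, "rx": 0, "ry": 0, "rz": 0, "claw": 0.7},
    {"x": -0.0004, "y": 0.001, "z": 0, "rx": 0, "ry": 0, "rz": 0, "claw": 0.7},
  ],
)

```text
t: 17.2
ee_pos: [0.5463, -0.1425, 0.0253]
tcp_rot: [[0.002, 0.998, -0.062], [0.001, -0.062, -0.998], [-1.0, 0.001, -0.001]]
contact_force: [-0.4, 0.1, -1.7]
grip_width: 0.524
```

jog_arm(
  moves=[
    {"x": 0.0004, "y": 0.001, "z": 0, "rx": 0, "ry": 0, "rz": 0, "claw": 0.7},
    {"x": 0.0004, "y": 0.001, "z": 0, "rx": 0, "ry": 0, "rz": 0, "claw": 0.7},
  ],
)

```text
t: 17.37
ee_pos: [0.5475, -0.1426, 0.0248]
tcp_rot: [[0.002, 0.998, -0.062], [0.001, -0.062, -0.998], [-1.0, 0.002, -0.001]]
contact_force: [0.4, -0.3, -1.8]
grip_width: 0.516
```

```bash
python3 tf.py t5 square_timber -0.0065; python3 go.py 0.541 -0.1422 0.026 -3.65;python3 - <<'E'
import cv2
im=cv2.imread('pics/t5.png'); cv2.imwrite('pics/t5z.png',cv2.resize(im[100:340,360:470],None,fx=4,fy=2.5,interpolation=cv2.INTER_CUBIC))
E
```

```text
[(0.88, [239.2, 122.8, 403.3, 417.4])]
t 17.3667 [ 0.547492   -0.14259954  0.02476555] [ 0.42194373 -0.30049496 -1.75408666]
bottom dx -0.0056 yoff 0.0008 zoff -0.0002 yaw -0.13 0.000397855746722385
t 17.47 pos [ 0.5474 -0.1426  0.0248] jaw yaw -3.6 j [ 0.43  0.57 -0.34  1.89  0.27  0.73 -0.13] F [-0.3  0.5 -1.5] w 44.4
shift [-0.0013 -0.0064  0.    ]
0 [ 0.08 -0.08 -0.09]
180 [-1.7992e+02  1.4000e-01 -1.2000e-01]
```

View pics/t5z.png

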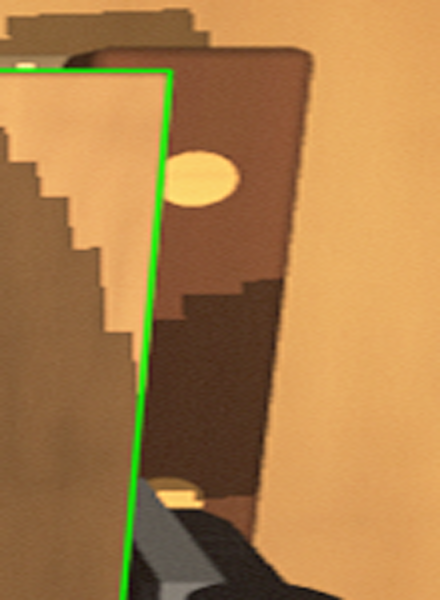

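```bash
python3 - <<'E'
from h import *
i=manip.camera_info('wrist'); o=manip.get_obs(); p=np.array(o['ee_pos']); R=np.array(o['tcp_rot'])
for uv in [(438,125),(423.7,316),(384.5,122)]:
    X=onz(i,[uv],.034)[0]; print(uv,X, 'tool',R.T@(X-p))
E
```

```text
(438, 125) [ 0.59746587 -0.0729325   0.034     ] tool [-0.00907568  0.04566745 -0.07263914]
(423.7, 316) [ 0.59280507 -0.1530386   0.034     ] tool [-0.00918265  0.0460019   0.00760166]
(384.5, 122) [ 0.57698706 -0.070544    0.034     ] tool [-0.0091054   0.0250797  -0.07374835]
```

jog_arm(
  moves=[
    {"x": 0.0003, "y": 0.0007, "z": 0, "rx": 0, "ry": 0, "rz": 0, "claw": 0.7},
    {"x": 0.0003, "y": 0.0007, "z": 0, "rx": 0, "ry": 0, "rz": 0, "claw": 0.7},
  ],
)

```text
t: 17.63
ee_pos: [0.5476, -0.1426, 0.0247]
tcp_rot: [[0.0, 0.998, -0.062], [0.001, -0.062, -0.998], [-1.0, 0.0, -0.001]]
contact_force: [-3.7, 0.2, 4.2]
grip_width: 0.518
```

jog_arm(
  moves=[
    {"x": -0.0003, "y": 0.001, "z": 0, "rx": 0, "ry": 0, "rz": 0, "claw": 0.7},
    {"x": -0.0003, "y": 0.001, "z": 0, "rx": 0, "ry": 0, "rz": 0, "claw": 0.7},
  ],
)

```text
t: 17.8
ee_pos: [0.5482, -0.1426, 0.0248]
tcp_rot: [[-0.0, 0.998, -0.062], [0.001, -0.062, -0.998], [-1.0, -0.001, -0.001]]
contact_force: [-2.5, 0.6, -1.3]
grip_width: 0.518
```

jog_arm(
  moves=[
    {"x": 0, "y": 0.0008, "z": 0, "rx": 0, "ry": 0, "rz": 0, "claw": 0.7},
    {"x": 0, "y": 0.0008, "z": 0, "rx": 0, "ry": 0, "rz": 0, "claw": 0.7},
  ],
)

```text
t: 17.97
ee_pos: [0.5482, -0.1427, 0.0247]
tcp_rot: [[-0.002, 0.998, -0.062], [0.001, -0.062, -0.998], [-1.0, -0.002, -0.001]]
contact_force: [-5.3, 0.4, 4.5]
grip_width: 0.518
```

jog_arm(
  moves=[
    {"x": 0, "y": 0, "z": 0, "rx": 0, "ry": 0, "rz": 0, "claw": 0.4},
    {"x": 0, "y": 0, "z": 0, "rx": 0, "ry": 0, "rz": 0, "claw": 0},
    {"x": 0, "y": 0, "z": 0, "rx": 0, "ry": 0, "rz": 0, "claw": 0},
    {"x": 0, "y": 0, "z": 0, "rx": 0, "ry": 0, "rz": 0, "claw": 0},
    {"x": -0.03, "y": 0, "z": 0, "rx": 0, "ry": 0, "rz": 0, "claw": 0},
    {"x": -0.07, "y": 0, "z": 0, "rx": 0, "ry": 0, "rz": 0, "claw": 0},
    {"x": -0.11, "y": 0, "z": 0, "rx": 0, "ry": 0, "rz": 0, "claw": 0},
    {"x": -0.14, "y": 0, "z": 0, "rx": 0, "ry": 0, "rz": 0, "claw": 0},
    {"x": -0.14, "y": 0, "z": 0, "rx": 0, "ry": 0, "rz": 0, "claw": 0},
  ],
)

```text
t: 18.72
ee_pos: [0.5526, -0.1432, 0.1716]
tcp_rot: [[0.009, 0.998, -0.062], [-0.001, -0.062, -0.998], [-1.0, 0.009, 0.001]]
contact_force: [1.3, -0.1, -0.3]
grip_width: 1.004
```

```bash
python3 wl.py w6 square_timber 0.032 .549 -.1425 -3.6;python3 wl.py w6b planing_board 0 .5189 -.1406 -3.7; python3 go.py 0.528 -0.336 0.165 13; python3 - <<'E'
from h import *
im=manip.camera('side')[:,:,::-1]
cv2.imwrite('pics/p2_side.png',cv2.resize(im[210:350,200:380],None,fx=4,fy=4,interpolation=cv2.INTER_CUBIC))
E
```

```text
expect [314. 231.] [(0.87, [278, 132, 346, 330])]
fit [ 0.5489 -0.1422] -3.62 cost 0.002
expect [284. 224.] [(0.74, [188, 128, 380, 313])]
fit [ 0.5187 -0.14  ] -3.31 cost 0.9
t 18.92 pos [ 0.5479 -0.1429  0.1638] jaw yaw -3.6 j [ 0.47  0.39 -0.39  1.78  0.17  1.01 -0.05] F [ 0.4 -0.8 -0.7] w 85.1
shift [-0.0014 -0.0079  0.194 ]
0 [-16.56  -0.08   0.19]
180 [1.6344e+02 2.7000e-01 1.2000e-01]
```

View pics/w6.png

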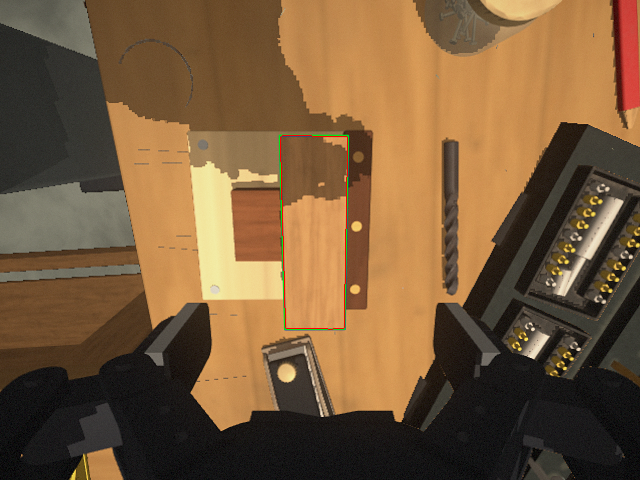

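View pics/p2_side.png

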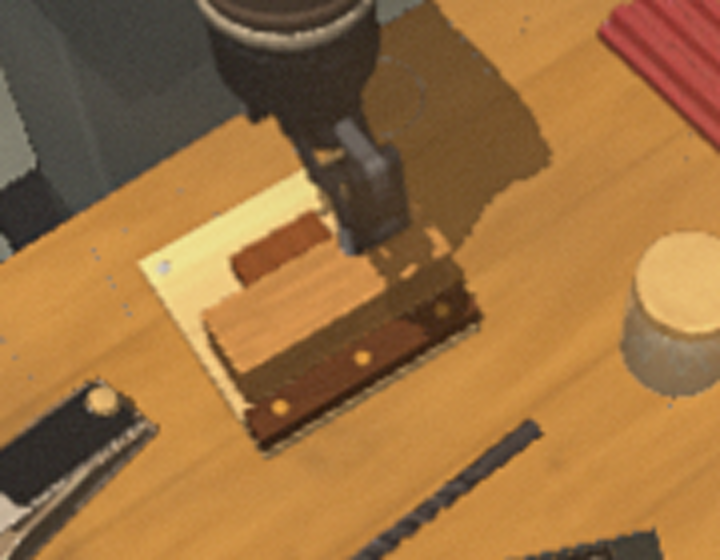

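jog_arm(
  moves=[
    {"x": 0, "y": -0.008, "z": 0.194, "rx": -16.6, "ry": 0, "rz": 0.2, "claw": 0},
    {"x": 0, "y": -0.008, "z": 0.194, "rx": -16.6, "ry": 0, "rz": 0.2, "claw": 0},
    {"x": 0, "y": -0.008, "z": 0.194, "rx": -16.6, "ry": 0, "rz": 0.2, "claw": 0},
    {"x": 0.01, "y": -0.008, "z": 0.194, "rx": -16.6, "ry": 0, "rz": 0.2, "claw": 0},
    {"x": 0.02, "y": -0.008, "z": 0.194, "rx": -16.6, "ry": 0, "rz": 0.2, "claw": 0},
    {"x": 0.03, "y": -0.008, "z": 0.194, "rx": -16.6, "ry": 0, "rz": 0.2, "claw": 0},
    {"x": 0.03, "y": -0.008, "z": 0.194, "rx": -16.6, "ry": 0, "rz": 0.2, "claw": 0},
    {"x": 0.03, "y": -0.008, "z": 0.194, "rx": -16.6, "ry": 0, "rz": 0.2, "claw": 0},
  ],
)

```text
t: 19.63
ee_pos: [0.5268, -0.3345, 0.1312]
tcp_rot: [[-0.004, 0.974, 0.226], [0.005, 0.226, -0.974], [-1.0, -0.002, -0.005]]
contact_force: [0.4, 0.8, 0.3]
grip_width: 1.0
```

```bash
python3 wl.py w7 plane 0 .528 -.3363 13; python3 go.py 0.528 -0.3363 -0.014 13
```

```text
expect [322. 237.] [(0.92, [0, 194, 16, 310]), (0.78, [288, 136, 356, 327])]
fit [ 0.5272 -0.3392] 12.49 cost 0.144
t 19.73 pos [ 0.5283 -0.3339  0.133 ] jaw yaw 13.2 j [ 0.76  0.52 -0.38  1.66  0.22  1.01  0.54] F [ 0.6  0.2 -0.1] w 85.1
shift [ 0.147  -0.0008  0.0027]
0 [ 0.19 -0.18  0.  ]
180 [-1.7981e+02 -1.0000e-02 -2.8000e-01]
```

View pics/w7.png

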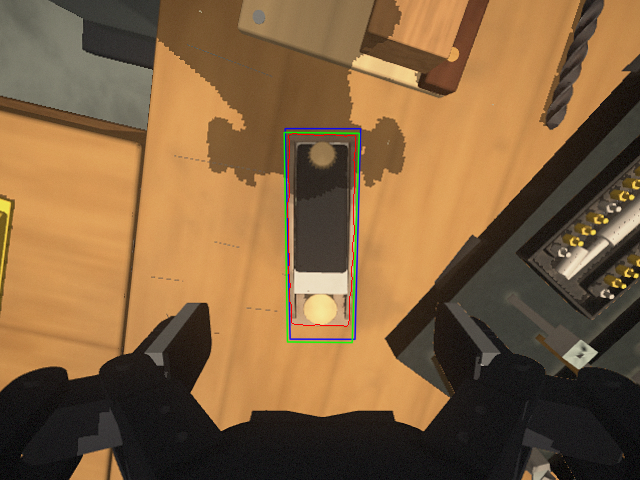

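```bash
python3 - <<'E'
from h import *
i=manip.camera_info('wrist')
im=cv2.imread('pics/w7.png'); 
for z in (0,.01,.02,.03):
    a=onz(i,[(322,136.5),(320,325.5)],z); d=a[0]-a[1]; print(z,a[:,:2].round(4).tolist(),np.linalg.norm(d).round(4),a.mean(0).round(4),np.degrees(np.arctan2(-d[0],d[1])))
im=manip.camera('wrist')[:,:,::-1]
cv2.imwrite('pics/w7z.png',cv2.resize(im[120:340,270:380],None,fx=4,fy=2.7,interpolation=cv2.INTER_CUBIC))
E
```

```text
0 [[0.513, -0.265], [0.5471, -0.418]] 0.1567 [ 0.53   -0.3415  0.    ] 12.573589463507234
0.01 [[0.513, -0.2652], [0.546, -0.4129]] 0.1514 [ 0.5295 -0.3391  0.01  ] 12.573589463507243
0.02 [[0.513, -0.2654], [0.5448, -0.4079]] 0.146 [ 0.5289 -0.3366  0.02  ] 12.573589463507254
0.03 [[0.5131, -0.2655], [0.5437, -0.4028]] 0.1407 [ 0.5284 -0.3342  0.03  ] 12.57358946350726
```

View pics/w7z.png

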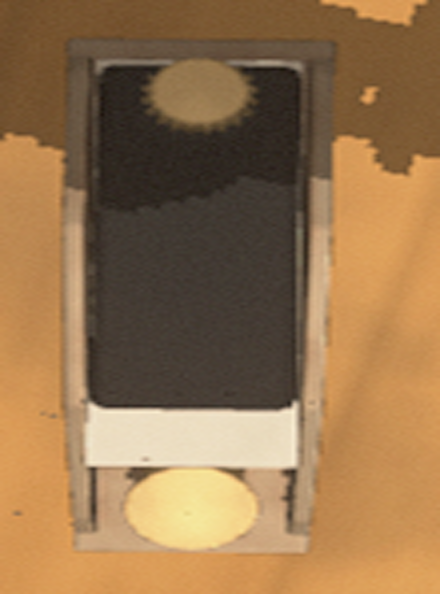

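```bash
python3 - <<'E'
from h import *
i=manip.camera_info('wrist'); 
from go import target
R=target(12.7); p=np.array([.5295,-.340,-.014])
for z in (0,.03,.06):
    print(z,[np.round(R.T@(X-p),3).tolist() for X in onz(i,[(388,338),(435,288),(480,240),(480,380)],z)])
E
python3 go.py 0.5295 -0.340 -0.014 12.7
```

```text
0 [[-0.014, 0.06, 0.092], [-0.014, 0.097, 0.045], [-0.014, 0.129, 0.003], [-0.014, 0.145, 0.133]]
0.03 [[-0.044, 0.054, 0.075], [-0.044, 0.087, 0.033], [-0.044, 0.116, -0.005], [-0.044, 0.13, 0.112]]
0.06 [[-0.074, 0.048, 0.059], [-0.074, 0.077, 0.021], [-0.074, 0.103, -0.012], [-0.074, 0.115, 0.091]]
t 19.78 pos [ 0.5285 -0.3341  0.1335] jaw yaw 13.2 j [ 0.76  0.52 -0.38  1.66  0.22  1.01  0.54] F [-0.5 -0.5  0.7] w 85.2
shift [ 0.1475 -0.0004  0.0063]
0 [ 0.49 -0.13 -0.02]
180 [-1.7951e+02  3.0000e-02 -2.1000e-01]
```

jog_arm(
  moves=[
    {"x": 0.03, "y": 0, "z": 0.006, "rx": 0.5, "ry": 0, "rz": 0, "claw": 0},
    {"x": 0.07, "y": 0, "z": 0.006, "rx": 0.5, "ry": 0, "rz": 0, "claw": 0},
    {"x": 0.11, "y": 0, "z": 0.006, "rx": 0.5, "ry": 0, "rz": 0, "claw": 0},
    {"x": 0.14, "y": 0, "z": 0.006, "rx": 0.5, "ry": 0, "rz": 0, "claw": 0},
    {"x": 0.147, "y": 0, "z": 0.006, "rx": 0.5, "ry": 0, "rz": 0, "claw": 0},
    {"x": 0.147, "y": 0, "z": 0.006, "rx": 0.5, "ry": 0, "rz": 0, "claw": 0},
  ],
)

```text
t: 20.28
ee_pos: [0.5291, -0.3377, -0.015]
tcp_rot: [[-0.003, 0.975, 0.221], [0.005, 0.222, -0.975], [-1.0, -0.002, -0.005]]
contact_force: [-0.7, -0.8, 0.2]
grip_width: 0.998
```

jog_arm(
  force=80,
  moves=[
    {"x": 0, "y": 0, "z": 0, "rx": 0, "ry": 0, "rz": 0, "claw": 0.3},
    {"x": 0, "y": 0, "z": 0, "rx": 0, "ry": 0, "rz": 0, "claw": 0.6},
    {"x": 0, "y": 0, "z": 0, "rx": 0, "ry": 0, "rz": 0, "claw": 0.7},
    {"x": 0, "y": 0, "z": 0, "rx": 0, "ry": 0, "rz": 0, "claw": 0.7},
    {"x": 0, "y": 0, "z": 0, "rx": 0, "ry": 0, "rz": 0, "claw": 0.7},
    {"x": 0, "y": 0, "z": 0, "rx": 0, "ry": 0, "rz": 0, "claw": 0.7},
  ],
)

```text
t: 20.78
ee_pos: [0.5302, -0.3387, -0.0124]
tcp_rot: [[-0.001, 0.975, 0.221], [0.002, 0.221, -0.975], [-1.0, -0.0, -0.002]]
contact_force: [-2.2, 0.5, 7.8]
grip_width: 0.545
```

```bash
python3 go.py 0.5295 -0.340 -0.014 12.7; python3 - <<'E'
from h import *
for c in ['wrist','side']:
    im=manip.camera(c)[:,:,::-1]
    if c=='side': im=cv2.resize(im[250:390,130:310],None,fx=4,fy=4,interpolation=cv2.INTER_CUBIC)
    cv2.imwrite(f'pics/q1_{c}.png',im)
E
```

```text
t 20.78 pos [ 0.5302 -0.3387 -0.0124] jaw yaw 12.8 j [ 0.72  0.7  -0.32  1.74  0.3   0.75  0.47] F [-2.2  0.5  7.8] w 46.3
shift [ 0.0016 -0.0009  0.0011]
0 [ 0.08 -0.14  0.01]
180 [-1.7992e+02 -1.0000e-02 -2.2000e-01]
```

View pics/q1_wrist.png

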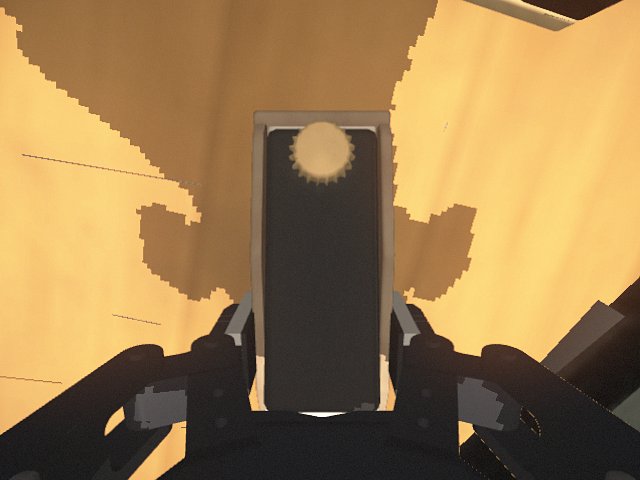

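View pics/q1_side.png

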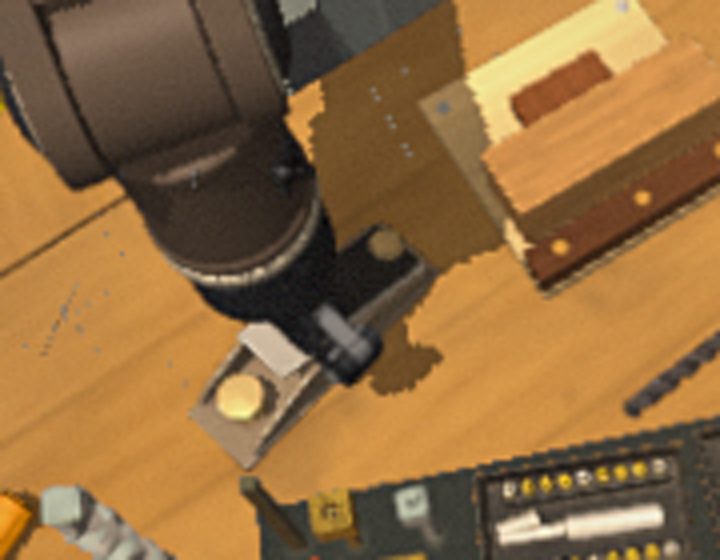

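```bash
python3 - <<'E'
from h import *
i=manip.camera_info('wrist'); o=manip.get_obs(); p=np.array(o['ee_pos']); R=np.array(o['tcp_rot'])
for z in (.005,.02,.03): print(z,[np.round(R.T@(X-p),4).tolist() for X in onz(i,[(254,111),(389,111),(322,111)],z)])
E
python3 go.py 0.5377 0.1617 0.14 92.3
```

```text
0.005 [[-0.0172, -0.0236, -0.0768], [-0.0172, 0.0249, -0.0768], [-0.0172, 0.0008, -0.0768]]
0.02 [[-0.0322, -0.0211, -0.0757], [-0.0322, 0.0224, -0.0757], [-0.0322, 0.0008, -0.0757]]
0.03 [[-0.0422, -0.0194, -0.0749], [-0.0422, 0.0207, -0.0749], [-0.0422, 0.0008, -0.0749]]
t 20.88 pos [ 0.5301 -0.3387 -0.0124] jaw yaw 12.8 j [ 0.72  0.7  -0.32  1.74  0.3   0.75  0.47] F [-2.9  0.6  6.4] w 46.4
shift [-0.1512  0.1181 -0.4867]
0 [-79.52  -0.13  -0.09]
180 [ 1.0048e+02 -9.0000e-02  1.3000e-01]
```

jog_arm(
  moves=[
    {"x": -0.006, "y": 0, "z": 0, "rx": 0, "ry": 0, "rz": 0, "claw": 0.7},
    {"x": -0.03, "y": 0, "z": 0, "rx": 0, "ry": 0, "rz": 0, "claw": 0.7},
    {"x": -0.06, "y": 0, "z": 0, "rx": 0, "ry": 0, "rz": 0, "claw": 0.7},
    {"x": -0.1, "y": 0, "z": 0, "rx": 0, "ry": 0, "rz": 0, "claw": 0.7},
    {"x": -0.14, "y": 0, "z": 0, "rx": 0, "ry": 0, "rz": 0, "claw": 0.7},
    {"x": -0.16, "y": 0, "z": 0, "rx": 0, "ry": 0, "rz": 0, "claw": 0.7},
    {"x": -0.16, "y": 0, "z": 0, "rx": 0, "ry": 0, "rz": 0, "claw": 0.7},
  ],
)

```text
t: 21.47
ee_pos: [0.5332, -0.3405, 0.1545]
tcp_rot: [[0.008, 0.975, 0.221], [-0.003, 0.221, -0.975], [-1.0, 0.007, 0.005]]
contact_force: [1.4, -0.5, -4.9]
grip_width: 0.546
```

```bash
python3 go.py 0.5377 0.1617 0.14 92.3;python3 - <<'E'
from h import *
for c in ['wrist','side']:
    im=manip.camera(c)[:,:,::-1]
    if c=='side': im=cv2.resize(im[220:390,130:310],None,fx=4,fy=3.5,interpolation=cv2.INTER_CUBIC)
    cv2.imwrite(f'pics/q2_{c}.png',im)
E
```

```text
t 21.47 pos [ 0.5332 -0.3405  0.1545] jaw yaw 12.8 j [ 0.77  0.5  -0.39  1.63  0.21  1.04  0.54] F [ 1.4 -0.5 -4.9] w 46.4
shift [ 0.013   0.1152 -0.4889]
0 [-79.53   0.51  -0.16]
180 [100.47  -0.17  -0.53]
```

View pics/q2_side.png

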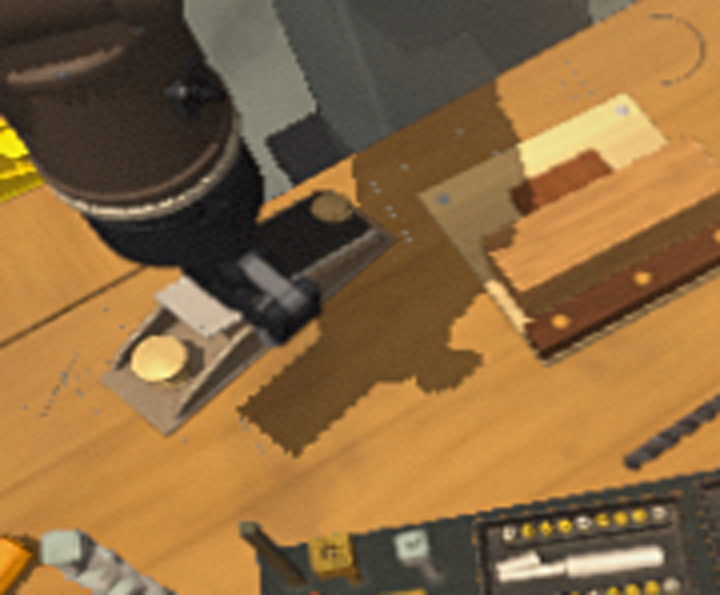

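jog_arm(
  moves=[
    {"x": 0, "y": 0.115, "z": -0.489, "rx": -79.5, "ry": 0.5, "rz": -0.2, "claw": 0.7},
    {"x": 0, "y": 0.115, "z": -0.489, "rx": -79.5, "ry": 0.5, "rz": -0.2, "claw": 0.7},
    {"x": 0, "y": 0.115, "z": -0.489, "rx": -79.5, "ry": 0.5, "rz": -0.2, "claw": 0.7},
    {"x": 0, "y": 0.115, "z": -0.489, "rx": -79.5, "ry": 0.5, "rz": -0.2, "claw": 0.7},
    {"x": 0, "y": 0.115, "z": -0.489, "rx": -79.5, "ry": 0.5, "rz": -0.2, "claw": 0.7},
    {"x": 0, "y": 0.115, "z": -0.489, "rx": -79.5, "ry": 0.5, "rz": -0.2, "claw": 0.7},
    {"x": 0, "y": 0.115, "z": -0.489, "rx": -79.5, "ry": 0.5, "rz": -0.2, "claw": 0.7},
    {"x": 0, "y": 0.115, "z": -0.489, "rx": -79.5, "ry": 0.5, "rz": -0.2, "claw": 0.7},
    {"x": 0, "y": 0.115, "z": -0.489, "rx": -79.5, "ry": 0.5, "rz": -0.2, "claw": 0.7},
    {"x": 0, "y": 0.115, "z": -0.489, "rx": -79.5, "ry": 0.5, "rz": -0.2, "claw": 0.7},
  ],
)

```text
t: 22.4
ee_pos: [0.5316, 0.0789, 0.1467]
tcp_rot: [[-0.011, 0.092, 0.996], [0.004, 0.996, -0.092], [-1.0, 0.003, -0.011]]
contact_force: [1.7, 0.5, -5.9]
grip_width: 0.542
```

```bash
python3 go.py 0.5377 0.1617 0.13 92.3
```

```text
t 22.4 pos [0.5316 0.0789 0.1467] jaw yaw 84.7 j [ 0.37  0.45 -0.78  1.84  0.36  1.01  0.91] F [ 1.7  0.5 -5.9] w 46.0
shift [ 0.0169  0.083  -0.0013]
0 [-7.56 -0.63 -0.2 ]
180 [172.43  -0.3    0.95]
```

jog_arm(
  moves=[
    {"x": 0.01, "y": 0.083, "z": -0.001, "rx": -7.6, "ry": -0.6, "rz": -0.2, "claw": 0.7},
    {"x": 0.02, "y": 0.083, "z": -0.001, "rx": -7.6, "ry": -0.6, "rz": -0.2, "claw": 0.7},
    {"x": 0.02, "y": 0.083, "z": -0.001, "rx": -7.6, "ry": -0.6, "rz": -0.2, "claw": 0.7},
    {"x": 0.02, "y": 0.083, "z": -0.001, "rx": -7.6, "ry": -0.6, "rz": -0.2, "claw": 0.7},
    {"x": 0.02, "y": 0.083, "z": -0.001, "rx": -7.6, "ry": -0.6, "rz": -0.2, "claw": 0.7},
  ],
)

```text
t: 22.82
ee_pos: [0.5363, 0.1616, 0.1246]
tcp_rot: [[-0.005, -0.043, 0.999], [-0.001, 0.999, 0.043], [-1.0, -0.001, -0.005]]
contact_force: [-0.1, -1.1, -5.6]
grip_width: 0.543
```

```bash
python3 wl.py w8 vice_pad 0 .5377 .1617 92.3; python3 go.py 0.5377 0.1617 0.05 92.3
```

```text
expect [323. 239.] []
t 22.92 pos [0.5375 0.16   0.1257] jaw yaw 92.2 j [ 0.21  0.52 -0.79  1.81  0.44  1.    0.85] F [ 0.4  0.2 -4.6] w 46.8
shift [0.0757 0.0018 0.0005]
0 [-0.05 -0.15  0.07]
180 [1.7995e+02 1.1000e-01 2.4000e-01]
```

View pics/w8.png

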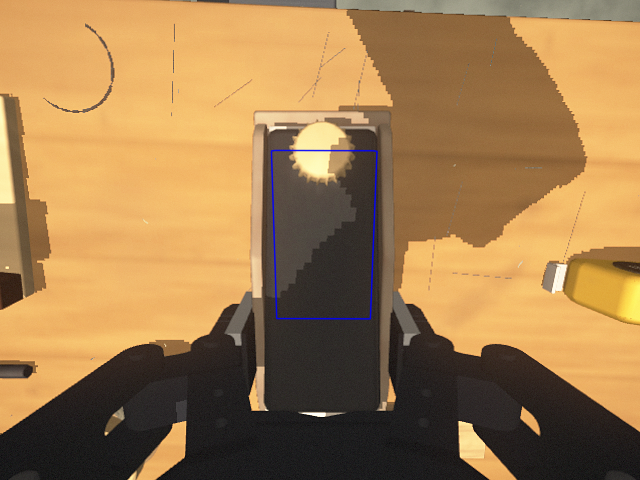

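jog_arm(
  moves=[
    {"x": 0.03, "y": 0.0, "z": 0, "rx": 0, "ry": 0, "rz": 0, "claw": 0.7},
    {"x": 0.06, "y": 0.0, "z": 0, "rx": 0, "ry": 0, "rz": 0, "claw": 0.7},
    {"x": 0.085, "y": 0.0, "z": 0, "rx": 0, "ry": 0, "rz": 0, "claw": 0.7},
    {"x": 0.095, "y": 0.0, "z": 0, "rx": 0, "ry": 0, "rz": 0, "claw": 0.7},
    {"x": 0.095, "y": 0.0, "z": 0, "rx": 0, "ry": 0, "rz": 0, "claw": 0.7},
  ],
)

```text
t: 23.33
ee_pos: [0.5358, 0.1577, 0.0284]
tcp_rot: [[-0.007, -0.037, 0.999], [-0.003, 0.999, 0.037], [-1.0, -0.003, -0.007]]
contact_force: [-0.2, -0.3, -5.1]
grip_width: 0.551
```

```bash
python3 wl.py w9 vice_pad 0 .5377 .160 92.3; python3 go.py 0.5377 0.1617 0.05 92.3
```

```text
expect [328. 289.] [(0.57, [388, 154, 417, 397])]
t 23.43 pos [0.5379 0.1595 0.0315] jaw yaw 92.2 j [ 0.15  0.64 -0.71  1.88  0.55  0.83  0.76] F [-0.6  0.1 -4.7] w 46.4
shift [-0.0185  0.0021 -0.0001]
0 [-0.11 -0.12  0.05]
180 [1.7989e+02 8.0000e-02 1.8000e-01]
```

View pics/w9.png

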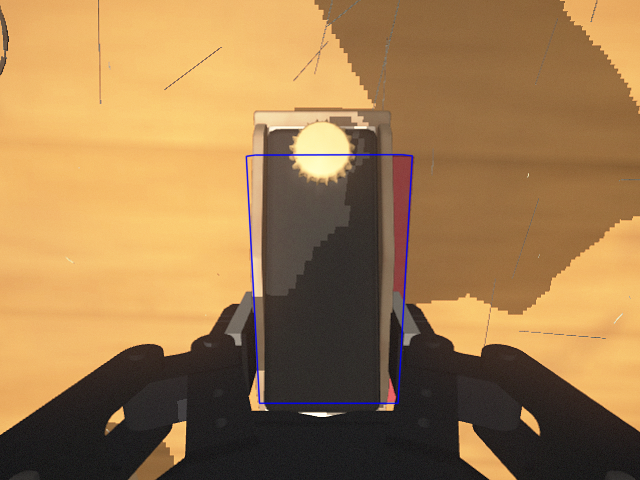

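```bash
python3 wl.py w10 vice_pad 0 .5377 .160 92.3; python3 go.py 0.5377 0.160 0.012 92.3; python3 - <<'E'
import cv2
im=cv2.imread('pics/w10.png'); cv2.imwrite('pics/w10z.png',cv2.resize(im[90:420,230:430],None,fx=3,fy=1.8,interpolation=cv2.INTER_CUBIC))
E
```

```text
expect [325. 282.] [(0.71, [388, 153, 411, 390])]
t 23.53 pos [0.5386 0.1602 0.0325] jaw yaw 92.2 j [ 0.15  0.64 -0.71  1.88  0.55  0.83  0.76] F [-0.1  0.6 -5.1] w 46.0
shift [ 0.0205 -0.0001 -0.0009]
0 [-0.09  0.01  0.03]
180 [ 1.7991e+02  4.0000e-02 -1.0000e-02]
```

View pics/w10z.png

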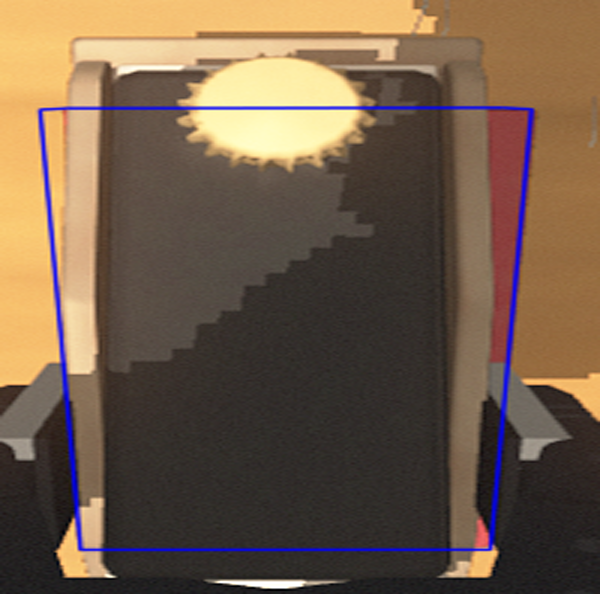

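```bash
python3 go.py 0.5367 0.1608 0.013 92.3
```

```text
t 23.53 pos [0.5386 0.1602 0.0325] jaw yaw 92.2 j [ 0.15  0.64 -0.71  1.88  0.55  0.83  0.76] F [-0.1  0.6 -5.1] w 46.0
shift [ 0.0195  0.0007 -0.0019]
0 [-0.09  0.01  0.03]
180 [ 1.7991e+02  4.0000e-02 -1.0000e-02]
```

jog_arm(
  moves=[
    {"x": 0.01, "y": 0.001, "z": -0.002, "rx": 0, "ry": 0, "rz": 0, "claw": 0.7},
    {"x": 0.017, "y": 0.001, "z": -0.002, "rx": 0, "ry": 0, "rz": 0, "claw": 0.7},
    {"x": 0.0195, "y": 0.001, "z": -0.002, "rx": 0, "ry": 0, "rz": 0, "claw": 0.7},
    {"x": 0.0195, "y": 0.001, "z": -0.002, "rx": 0, "ry": 0, "rz": 0, "claw": 0.7},
    {"x": 0.0195, "y": 0.001, "z": -0.002, "rx": 0, "ry": 0, "rz": 0, "claw": 0.7},
  ],
)

```text
t: 23.95
ee_pos: [0.5363, 0.1611, 0.0127]
tcp_rot: [[-0.0, -0.039, 0.999], [-0.001, 0.999, 0.039], [-1.0, -0.001, -0.0]]
contact_force: [0.4, -0.1, -5.3]
grip_width: 0.545
```

```bash
python3 wl.py w11 vice_pad 0 .5377 .1615 92.3; python3 go.py 0.5367 0.1608 0.009 92.3; python3 - <<'E'
import cv2
im=cv2.imread('pics/w11.png'); cv2.imwrite('pics/w11z.png',cv2.resize(im[90:420,230:430],None,fx=3,fy=1.8,interpolation=cv2.INTER_CUBIC))
E
```

```text
expect [325. 301.] [(0.84, [238, 155, 417, 406])]
fit [0.7011 0.1401] 47.95 cost 0.895
t 24.05 pos [0.5366 0.1613 0.0131] jaw yaw 92.2 j [ 0.13  0.66 -0.69  1.89  0.58  0.8   0.73] F [ 0.1  0.1 -5.8] w 46.3
shift [ 0.0041 -0.0005  0.    ]
0 [-0.08  0.01  0.02]
180 [ 1.7992e+02  3.0000e-02 -2.0000e-02]
```

View pics/w11z.png

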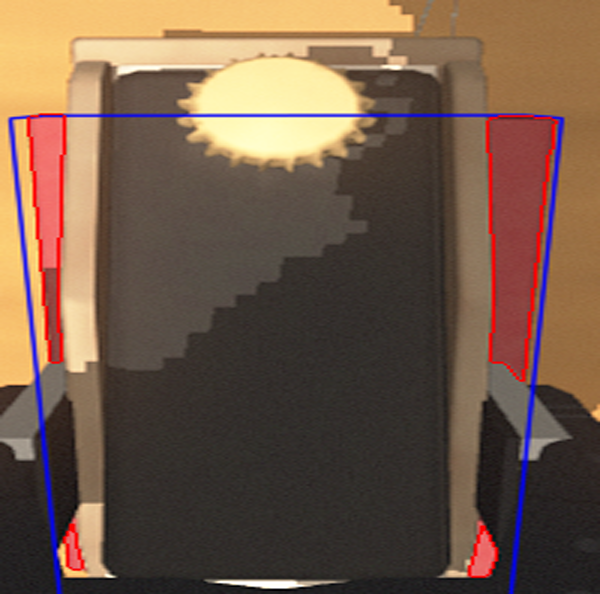

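jog_arm(
  moves=[
    {"x": 0.001, "y": 0.0018, "z": 0, "rx": 0, "ry": 0, "rz": 0, "claw": 0.7},
    {"x": 0.002, "y": 0.0018, "z": 0, "rx": 0, "ry": 0, "rz": 0, "claw": 0.7},
    {"x": 0.003, "y": 0.0018, "z": 0, "rx": 0, "ry": 0, "rz": 0, "claw": 0.7},
  ],
)

```text
t: 24.3
ee_pos: [0.5367, 0.1633, 0.0101]
tcp_rot: [[0.001, -0.039, 0.999], [-0.0, 0.999, 0.039], [-1.0, -0.0, 0.001]]
contact_force: [0.6, 0.2, -4.7]
grip_width: 0.541
```

jog_arm(
  moves=[
    {"x": 0.0007, "y": 0, "z": 0, "rx": 0, "ry": 0, "rz": 0, "claw": 0.7},
    {"x": 0.0013, "y": 0, "z": 0, "rx": 0, "ry": 0, "rz": 0, "claw": 0.7},
  ],
)

```text
t: 24.47
ee_pos: [0.5367, 0.1633, 0.0096]
tcp_rot: [[0.001, -0.039, 0.999], [-0.001, 0.999, 0.039], [-1.0, -0.001, 0.001]]
contact_force: [-4.3, -2.7, 12.2]
grip_width: 0.543
```

```bash
python3 wl.py w12 vice_pad 0 .5377 .1632 92.3 ; python3 - <<'E'
import cv2
im=cv2.imread('pics/w12.png'); cv2.imwrite('pics/w12z.png',cv2.resize(im[90:420,230:430],None,fx=3,fy=1.8,interpolation=cv2.INTER_CUBIC))
E
```

```text
expect [324. 303.] [(0.83, [233, 152, 414, 407])]
fit [0.7188 0.1232] 54.1 cost 0.904
```

View pics/w12z.png

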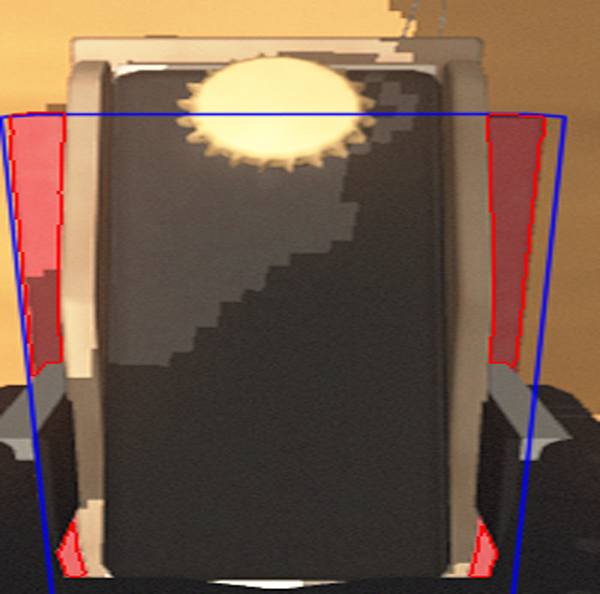

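jog_arm(
  moves=[
    {"x": 0, "y": 0, "z": 0, "rx": 0, "ry": 0, "rz": 0, "claw": 0.4},
    {"x": 0, "y": 0, "z": 0, "rx": 0, "ry": 0, "rz": 0, "claw": 0},
    {"x": 0, "y": 0, "z": 0, "rx": 0, "ry": 0, "rz": 0, "claw": 0},
    {"x": 0, "y": 0, "z": 0, "rx": 0, "ry": 0, "rz": 0, "claw": 0},
    {"x": -0.03, "y": 0, "z": 0, "rx": 0, "ry": 0, "rz": 0, "claw": 0},
    {"x": -0.07, "y": 0, "z": 0, "rx": 0, "ry": 0, "rz": 0, "claw": 0},
    {"x": -0.11, "y": 0, "z": 0, "rx": 0, "ry": 0, "rz": 0, "claw": 0},
    {"x": -0.15, "y": 0, "z": 0, "rx": 0, "ry": 0, "rz": 0, "claw": 0},
    {"x": -0.15, "y": 0, "z": 0, "rx": 0, "ry": 0, "rz": 0, "claw": 0},
  ],
)

```text
t: 25.32
ee_pos: [0.5401, 0.1659, 0.1673]
tcp_rot: [[0.011, -0.039, 0.999], [0.003, 0.999, 0.039], [-1.0, 0.002, 0.012]]
contact_force: [1.1, 1.7, 0.1]
grip_width: 1.001
```

```bash
python3 wl.py w13 vice_pad 0 .5377 .1632 92.3 ;python3 wl.py s13 measure 0 .5667 .3756 5.6 side; python3 go.py 0.5667 0.3756 0.14 5.6
```

```text
expect [320. 219.] [(0.83, [271, 141, 364, 287])]
fit [0.5375 0.161 ] 92.2 cost 2.962
expect [440. 191.] [(0.69, [430, 170, 459, 204])]
fit [0.5684 0.3718] 6.5 cost 0.052
t 25.52 pos [0.5362 0.1628 0.1589] jaw yaw 92.2 j [ 0.23  0.48 -0.82  1.78  0.4   1.06  0.87] F [-0.5 -1.1 -0.4] w 85.0
shift [0.0185 0.2115 0.0387]
0 [8.661e+01 6.000e-02 7.000e-02]
180 [-9.339e+01 -7.000e-02  6.000e-02]
```

View pics/w13.png

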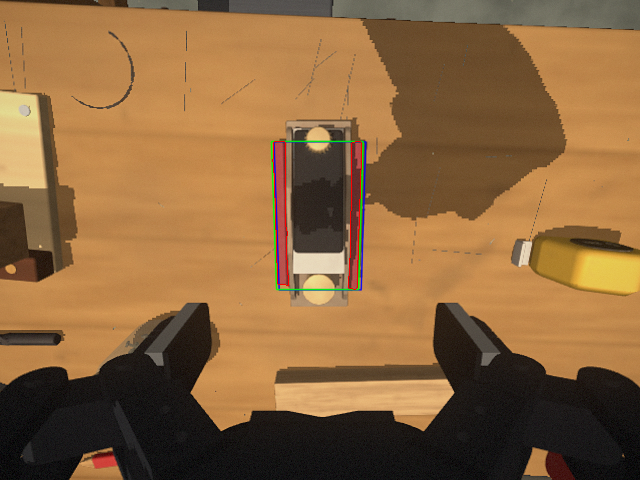

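View pics/s13.png

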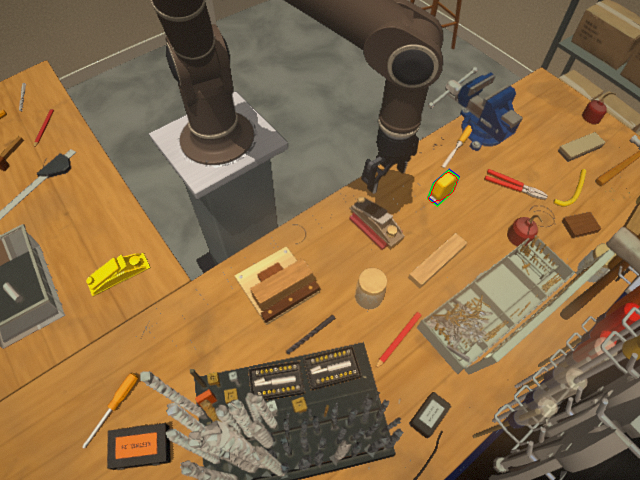

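jog_arm(
  moves=[
    {"x": 0.0, "y": 0.208, "z": 0.036, "rx": 86.6, "ry": 0, "rz": 0, "claw": 0},
    {"x": 0.0, "y": 0.208, "z": 0.036, "rx": 86.6, "ry": 0, "rz": 0, "claw": 0},
    {"x": 0.0, "y": 0.208, "z": 0.036, "rx": 86.6, "ry": 0, "rz": 0, "claw": 0},
    {"x": 0.0, "y": 0.208, "z": 0.036, "rx": 86.6, "ry": 0, "rz": 0, "claw": 0},
    {"x": 0.0, "y": 0.208, "z": 0.036, "rx": 86.6, "ry": 0, "rz": 0, "claw": 0},
    {"x": 0.0, "y": 0.208, "z": 0.036, "rx": 86.6, "ry": 0, "rz": 0, "claw": 0},
    {"x": 0.0, "y": 0.208, "z": 0.036, "rx": 86.6, "ry": 0, "rz": 0, "claw": 0},
    {"x": 0.0, "y": 0.208, "z": 0.036, "rx": 86.6, "ry": 0, "rz": 0, "claw": 0},
    {"x": 0.0, "y": 0.208, "z": 0.036, "rx": 86.6, "ry": 0, "rz": 0, "claw": 0},
    {"x": 0.0, "y": 0.208, "z": 0.036, "rx": 86.6, "ry": 0, "rz": 0, "claw": 0},
  ],
)

```text
t: 26.35
ee_pos: [0.5632, 0.3716, 0.156]
tcp_rot: [[-0.003, 0.938, 0.347], [-0.004, 0.347, -0.938], [-1.0, -0.004, 0.003]]
contact_force: [-0.7, 0.0, -0.1]
grip_width: 0.999
```

```bash
python3 go.py 0.567 0.373 0.15 5.6
```

```text
t 26.35 pos [0.5632 0.3716 0.156 ] jaw yaw 20.3 j [-0.34  0.6  -0.49  1.5   0.3   1.13 -0.53] F [-0.7  0.  -0.1] w 84.9
shift [0.006  0.0041 0.    ]
0 [14.69  0.18  0.2 ]
180 [-165.3    -0.29    0.26]
```

jog_arm(
  moves=[
    {"x": 0.006, "y": 0.004, "z": 0, "rx": 14.7, "ry": 0, "rz": 0, "claw": 0},
    {"x": 0.006, "y": 0.004, "z": 0, "rx": 14.7, "ry": 0, "rz": 0, "claw": 0},
    {"x": 0.006, "y": 0.004, "z": 0, "rx": 14.7, "ry": 0, "rz": 0, "claw": 0},
    {"x": 0.006, "y": 0.004, "z": 0, "rx": 14.7, "ry": 0, "rz": 0, "claw": 0},
  ],
)

```text
t: 26.68
ee_pos: [0.5662, 0.3727, 0.1483]
tcp_rot: [[-0.005, 0.995, 0.101], [-0.006, 0.101, -0.995], [-1.0, -0.005, 0.005]]
contact_force: [-0.4, -0.3, 0.4]
grip_width: 0.998
```

```bash
python3 wl.py w14 measure 0 .5675 .373 5.6; python3 go.py 0.567 0.376 0.02 5.6
```

```text
expect [323. 228.] [(0.57, [291, 161, 348, 263])]
fit [0.5613 0.3832] -2.56 cost 0.174
t 26.78 pos [0.5665 0.3729 0.1492] jaw yaw 5.8 j [-0.37  0.6  -0.43  1.5   0.27  1.11 -0.76] F [ 0.6 -0.1 -0.1] w 84.9
shift [ 0.1291  0.0014 -0.0035]
0 [0.23 0.24 0.24]
180 [-179.77   -0.37    0.37]
```

View pics/w14.png

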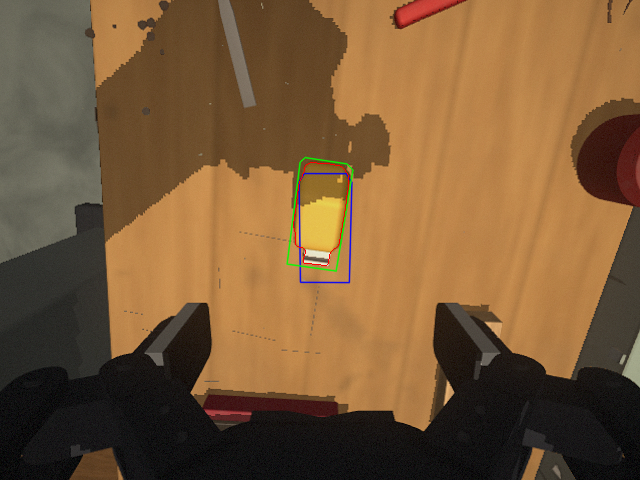

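```bash
python3 - <<'E'
from h import *
im=manip.camera('wrist')[:,:,::-1]
cv2.imwrite('pics/w14z.png',cv2.resize(im[150:280,270:370],None,fx=6,fy=4.6,interpolation=cv2.INTER_CUBIC))
E
```

```text
(no output)
```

View pics/w14z.png

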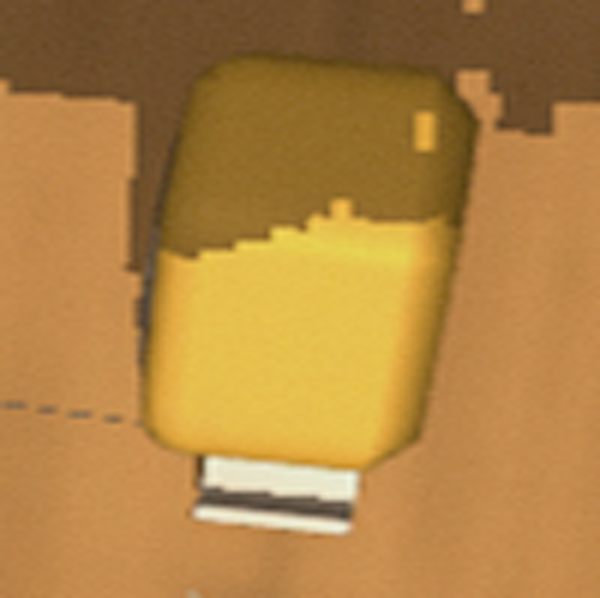

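```bash
python3 - <<'E'
from h import *
i=manip.camera_info('wrist'); o=manip.get_obs(); print(o['ee_pos'])
for z in (.03,.045,.06):
    print(z,np.round(onz(i,[(325.5,162),(316,251),(298,205),(345.6,205),(322,265)],z)[:,:2],4).tolist())
E
```

```text
[0.56668921 0.3729     0.14945502]
0.03 [[0.5645, 0.4247], [0.5642, 0.3566], [0.5472, 0.3912], [0.5828, 0.3948], [0.57, 0.3456]]
0.045 [[0.5643, 0.4255], [0.564, 0.361], [0.548, 0.3938], [0.5817, 0.3972], [0.5695, 0.3507]]
0.06 [[0.5642, 0.4263], [0.5639, 0.3655], [0.5487, 0.3964], [0.5805, 0.3996], [0.5691, 0.3557]]
```

```bash
python3 go.py 0.5645 0.3915 0.0 -0.8
```

```text
t 26.83 pos [0.5667 0.3729 0.1495] jaw yaw 5.8 j [-0.37  0.6  -0.43  1.5   0.27  1.11 -0.76] F [-0.2 -0.   1. ] w 85.1
shift [ 0.1494  0.0003 -0.0193]
0 [6.58 0.23 0.21]
180 [-173.42   -0.31    0.35]
```

jog_arm(
  moves=[
    {"x": 0, "y": 0, "z": -0.0193, "rx": 6.6, "ry": 0.2, "rz": 0.2, "claw": 0},
    {"x": 0.02, "y": 0, "z": -0.0193, "rx": 6.6, "ry": 0.2, "rz": 0.2, "claw": 0},
    {"x": 0.05, "y": 0, "z": -0.0193, "rx": 6.6, "ry": 0.2, "rz": 0.2, "claw": 0},
    {"x": 0.08, "y": 0, "z": -0.0193, "rx": 6.6, "ry": 0.2, "rz": 0.2, "claw": 0},
    {"x": 0.08, "y": 0, "z": -0.0193, "rx": 6.6, "ry": 0.2, "rz": 0.2, "claw": 0},
  ],
)

```text
t: 27.25
ee_pos: [0.5614, 0.389, 0.0632]
tcp_rot: [[-0.007, 1.0, -0.012], [-0.006, -0.012, -1.0], [-1.0, -0.007, 0.006]]
contact_force: [-1.7, -0.9, -1.2]
grip_width: 0.998
```

```bash
python3 go.py 0.5645 0.3915 0.0 -0.8; python3 - <<'E'
from h import *
im=manip.camera('wrist')[:,:,::-1]
cv2.imwrite('pics/w15.png',im)
E
```

```text
t 27.25 pos [0.5614 0.389  0.0632] jaw yaw -0.7 j [-0.43  0.69 -0.38  1.55  0.29  0.97 -0.91] F [-1.7 -0.9 -1.2] w 84.9
shift [ 0.0631  0.0035 -0.0029]
0 [0.12 0.37 0.42]
180 [-179.88   -0.66    0.57]
```

View pics/w15.png

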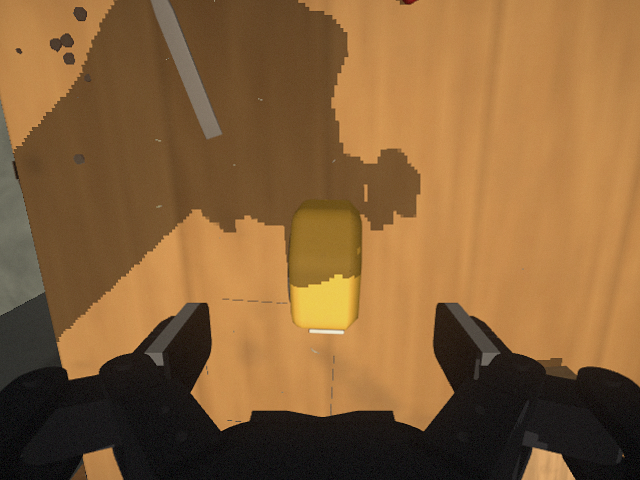

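jog_arm(
  moves=[
    {"x": 0.02, "y": 0.003, "z": -0.002, "rx": 0, "ry": 0.4, "rz": 0.4, "claw": 0},
    {"x": 0.04, "y": 0.003, "z": -0.002, "rx": 0, "ry": 0.4, "rz": 0.4, "claw": 0},
    {"x": 0.06, "y": 0.003, "z": -0.002, "rx": 0, "ry": 0.4, "rz": 0.4, "claw": 0},
    {"x": 0.064, "y": 0.003, "z": -0.002, "rx": 0, "ry": 0.4, "rz": 0.4, "claw": 0},
    {"x": 0.064, "y": 0.003, "z": -0.002, "rx": 0, "ry": 0.4, "rz": 0.4, "claw": 0},
  ],
)

```text
t: 27.72
ee_pos: [0.5653, 0.3916, 0.0026]
tcp_rot: [[0.001, 1.0, -0.012], [0.002, -0.012, -1.0], [-1.0, 0.001, -0.002]]
contact_force: [0.0, 1.0, -0.3]
grip_width: 1.003
```

jog_arm(
  force=50,
  moves=[
    {"x": 0, "y": 0, "z": 0, "rx": 0, "ry": 0, "rz": 0, "claw": 0.4},
    {"x": 0, "y": 0, "z": 0, "rx": 0, "ry": 0, "rz": 0, "claw": 0.8},
    {"x": 0, "y": 0, "z": 0, "rx": 0, "ry": 0, "rz": 0, "claw": 0.85},
    {"x": 0, "y": 0, "z": 0, "rx": 0, "ry": 0, "rz": 0, "claw": 0.85},
    {"x": 0, "y": 0, "z": 0, "rx": 0, "ry": 0, "rz": 0, "claw": 0.85},
    {"x": 0, "y": 0, "z": 0, "rx": 0, "ry": 0, "rz": 0, "claw": 0.85},
    {"x": 0, "y": 0, "z": 0, "rx": 0, "ry": 0, "rz": 0, "claw": 0.85},
  ],
)

```text
t: 28.3
ee_pos: [0.5657, 0.392, 0.004]
tcp_rot: [[0.002, 1.0, -0.012], [0.003, -0.012, -1.0], [-1.0, 0.002, -0.003]]
contact_force: [-1.3, -0.4, 6.5]
grip_width: 0.387
```

```bash
python3 go.py 0.5645 0.3915 0.0 -0.8; python3 - <<'E'
from h import *
for c in ['wrist','side']:
    im=manip.camera(c)[:,:,::-1]
    if c=='side': im=cv2.resize(im[100:240,380:560],None,fx=4,fy=4,interpolation=cv2.INTER_CUBIC)
    cv2.imwrite(f'pics/m1_{c}.png',im)
E
```

```text
t 28.3 pos [0.5657 0.392  0.004 ] jaw yaw -0.7 j [-0.44  0.76 -0.36  1.58  0.33  0.86 -0.94] F [-1.3 -0.4  6.5] w 32.9
shift [ 0.0039 -0.0012  0.0006]
0 [ 0.11 -0.17 -0.13]
180 [-179.89    0.2    -0.26]
```

View pics/m1_wrist.png

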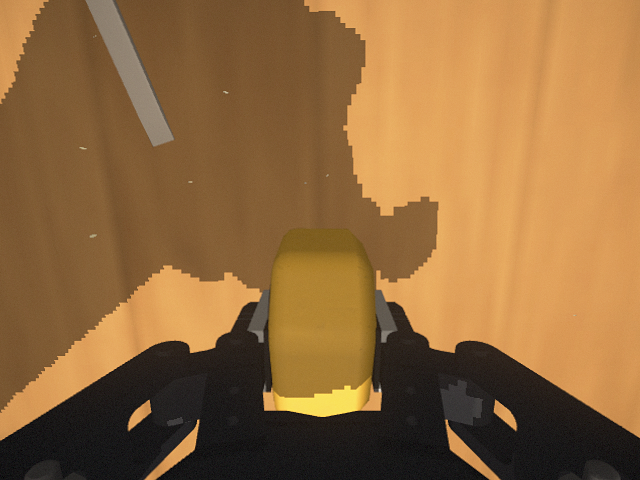

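View pics/m1_side.png

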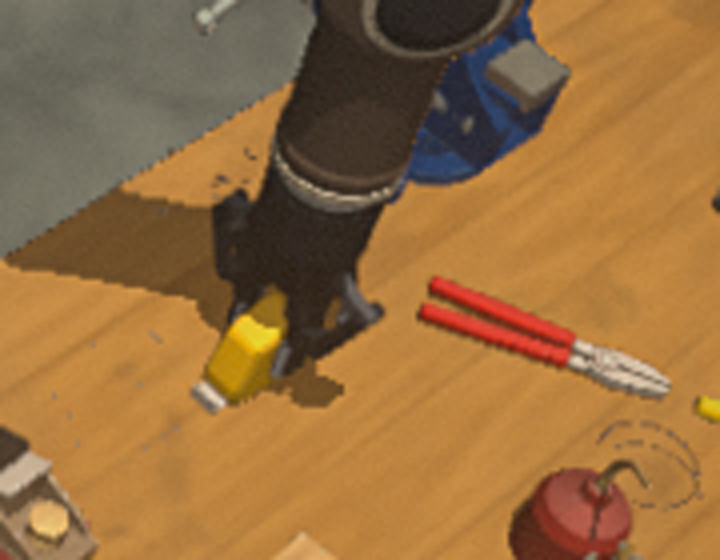

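jog_arm(
  moves=[
    {"x": -0.005, "y": 0, "z": 0, "rx": 0, "ry": 0, "rz": 0, "claw": 0.85},
    {"x": -0.03, "y": 0, "z": 0, "rx": 0, "ry": 0, "rz": 0, "claw": 0.85},
    {"x": -0.07, "y": 0, "z": 0, "rx": 0, "ry": 0, "rz": 0, "claw": 0.85},
    {"x": -0.11, "y": 0, "z": 0, "rx": 0, "ry": 0, "rz": 0, "claw": 0.85},
    {"x": -0.15, "y": 0, "z": 0, "rx": 0, "ry": 0, "rz": 0, "claw": 0.85},
    {"x": -0.155, "y": 0, "z": 0, "rx": 0, "ry": 0, "rz": 0, "claw": 0.85},
  ],
)

```text
t: 28.9
ee_pos: [0.568, 0.3943, 0.1678]
tcp_rot: [[0.011, 1.0, -0.012], [0.01, -0.012, -1.0], [-1.0, 0.011, -0.01]]
contact_force: [1.4, 2.2, -1.3]
grip_width: 0.394
```

```bash
python3 go.py 0.52 0.0385 0.15 -0.8; python3 - <<'E'
from h import *
for c in ['side']:
    im=manip.camera(c)[:,:,::-1]
    if c=='side': im=cv2.resize(im[80:240,380:560],None,fx=4,fy=3.7,interpolation=cv2.INTER_CUBIC)
    cv2.imwrite(f'pics/m2_{c}.png',im)
E
```

```text
t 28.9 pos [0.568  0.3943 0.1678] jaw yaw -0.7 j [-0.41  0.59 -0.41  1.46  0.25  1.13 -0.88] F [ 1.4  2.2 -1.3] w 33.5
shift [ 0.0138 -0.0439  0.3565]
0 [ 0.11 -0.58 -0.64]
180 [-179.89    1.01   -0.91]
```

View pics/m2_side.png

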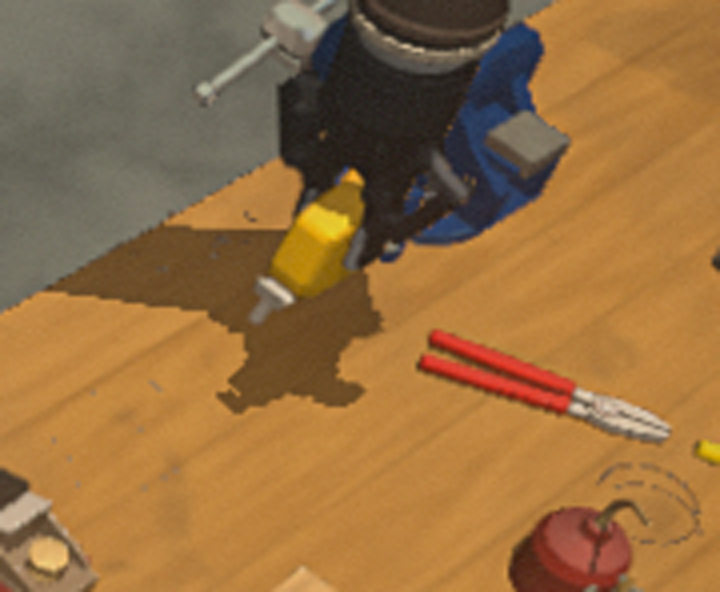

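jog_arm(
  moves=[
    {"x": 0.01, "y": -0.044, "z": 0.3565, "rx": 0, "ry": -0.6, "rz": -0.6, "claw": 0.85},
    {"x": 0.01, "y": -0.044, "z": 0.3565, "rx": 0, "ry": -0.6, "rz": -0.6, "claw": 0.85},
    {"x": 0.01, "y": -0.044, "z": 0.3565, "rx": 0, "ry": -0.6, "rz": -0.6, "claw": 0.85},
    {"x": 0.01, "y": -0.044, "z": 0.3565, "rx": 0, "ry": -0.6, "rz": -0.6, "claw": 0.85},
    {"x": 0.01, "y": -0.044, "z": 0.3565, "rx": 0, "ry": -0.6, "rz": -0.6, "claw": 0.85},
    {"x": 0.01, "y": -0.044, "z": 0.3565, "rx": 0, "ry": -0.6, "rz": -0.6, "claw": 0.85},
    {"x": 0.01, "y": -0.044, "z": 0.3565, "rx": 0, "ry": -0.6, "rz": -0.6, "claw": 0.85},
    {"x": 0.01, "y": -0.044, "z": 0.3565, "rx": 0, "ry": -0.6, "rz": -0.6, "claw": 0.85},
    {"x": 0.01, "y": -0.044, "z": 0.3565, "rx": 0, "ry": -0.6, "rz": -0.6, "claw": 0.85},
    {"x": 0.01, "y": -0.044, "z": 0.3565, "rx": 0, "ry": -0.6, "rz": -0.6, "claw": 0.85},
  ],
)

```text
t: 29.78
ee_pos: [0.5175, 0.0303, 0.1505]
tcp_rot: [[-0.004, 1.0, -0.02], [-0.006, -0.021, -1.0], [-1.0, -0.004, 0.006]]
contact_force: [0.0, 0.0, -2.5]
grip_width: 0.392
```

```bash
python3 go.py 0.52 0.0385 0.02 -0.8; python3 - <<'E'
from h import *
for c in ['wrist','side']:
    im=manip.camera(c)[:,:,::-1]
    if c=='side': im=cv2.resize(im[130:310,240:420],None,fx=4,fy=3.3,interpolation=cv2.INTER_CUBIC)
    cv2.imwrite(f'pics/m3_{c}.png',im)
E
```

```text
t 29.78 pos [0.5175 0.0303 0.1505] jaw yaw -1.2 j [ 0.15  0.33 -0.38  1.9   0.15  0.94 -0.32] F [ 0.   0.  -2.5] w 33.3
shift [ 0.1305  0.0028 -0.009 ]
0 [-0.37  0.32  0.22]
180 [179.62   0.35  -0.51]
```

View pics/m3_wrist.png

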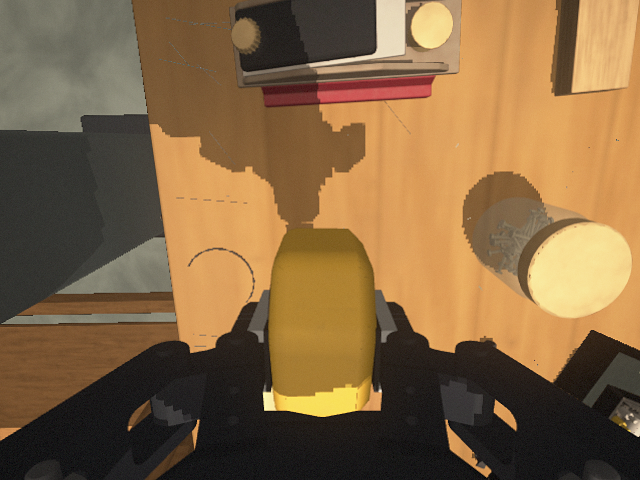

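View pics/m3_side.png

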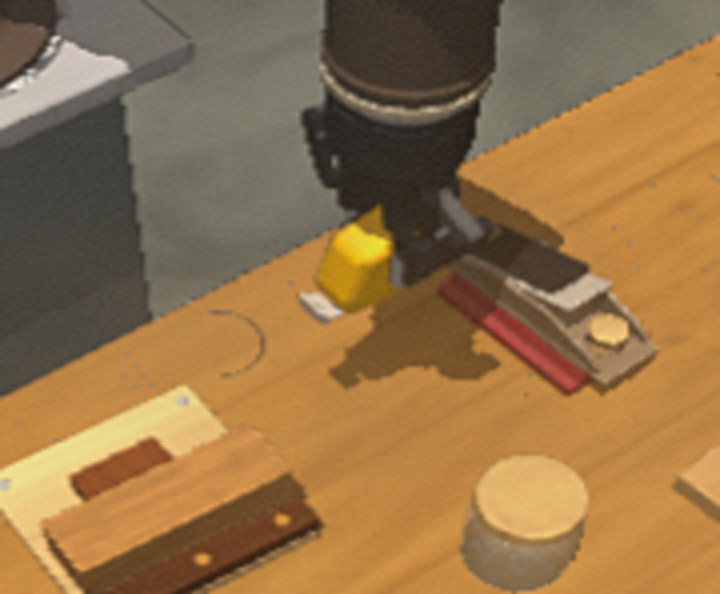

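jog_arm(
  moves=[
    {"x": 0.04, "y": 0, "z": -0.009, "rx": 0, "ry": 0.3, "rz": 0.2, "claw": 0.85},
    {"x": 0.08, "y": 0, "z": -0.009, "rx": 0, "ry": 0.3, "rz": 0.2, "claw": 0.85},
    {"x": 0.115, "y": 0, "z": -0.009, "rx": 0, "ry": 0.3, "rz": 0.2, "claw": 0.85},
    {"x": 0.135, "y": 0, "z": -0.009, "rx": 0, "ry": 0.3, "rz": 0.2, "claw": 0.85},
    {"x": 0.14, "y": 0, "z": -0.009, "rx": 0, "ry": 0.3, "rz": 0.2, "claw": 0.85},
    {"x": 0.14, "y": 0, "z": -0.009, "rx": 0, "ry": 0.3, "rz": 0.2, "claw": 0.85},
  ],
)

```text
t: 30.38
ee_pos: [0.517, 0.047, 0.0094]
tcp_rot: [[-0.002, 1.0, -0.012], [0.004, -0.012, -1.0], [-1.0, -0.003, -0.004]]
contact_force: [0.8, 0.8, -2.4]
grip_width: 0.389
```

jog_arm(
  moves=[
    {"x": 0.001, "y": 0, "z": 0.008, "rx": 0, "ry": 0, "rz": 0, "claw": 0.85},
    {"x": 0.003, "y": 0, "z": 0.008, "rx": 0, "ry": 0, "rz": 0, "claw": 0.85},
    {"x": 0.004, "y": 0, "z": 0.008, "rx": 0, "ry": 0, "rz": 0, "claw": 0.85},
  ],
)

```text
t: 30.63
ee_pos: [0.5179, 0.0386, 0.0065]
tcp_rot: [[-0.0, 1.0, -0.013], [0.004, -0.013, -1.0], [-1.0, -0.0, -0.004]]
contact_force: [-0.3, -0.8, -2.8]
grip_width: 0.391
```

jog_arm(
  moves=[
    {"x": 0.001, "y": 0, "z": 0, "rx": 0, "ry": 0.2, "rz": 0, "claw": 0.85},
    {"x": 0.002, "y": 0, "z": 0, "rx": 0, "ry": 0.2, "rz": 0, "claw": 0.85},
  ],
)

```text
t: 30.8
ee_pos: [0.5188, 0.0385, 0.0055]
tcp_rot: [[0.002, 1.0, -0.014], [0.008, -0.014, -1.0], [-1.0, 0.002, -0.008]]
contact_force: [0.0, 1.3, -2.1]
grip_width: 0.394
```

jog_arm(
  moves=[
    {"x": 0.001, "y": 0, "z": 0, "rx": 0, "ry": -0.3, "rz": 0, "claw": 0.85},
    {"x": 0.0015, "y": 0, "z": 0, "rx": 0, "ry": -0.3, "rz": 0, "claw": 0.85},
  ],
)

```text
t: 30.97
ee_pos: [0.5192, 0.0386, 0.0045]
tcp_rot: [[0.003, 1.0, -0.014], [0.002, -0.014, -1.0], [-1.0, 0.003, -0.002]]
contact_force: [-0.2, 0.1, -1.0]
grip_width: 0.391
```

jog_arm(
  moves=[
    {"x": 0.0007, "y": 0, "z": 0, "rx": 0, "ry": 0, "rz": 0, "claw": 0.85},
    {"x": 0.0013, "y": 0, "z": 0, "rx": 0, "ry": 0, "rz": 0, "claw": 0.85},
  ],
)

```text
t: 31.13
ee_pos: [0.5194, 0.0387, 0.0038]
tcp_rot: [[0.003, 1.0, -0.014], [0.002, -0.014, -1.0], [-1.0, 0.003, -0.002]]
contact_force: [-3.7, -0.8, 15.1]
grip_width: 0.393
```

Landed (15 N). Release and retreat upward.

jog_arm(
  moves=[
    {"x": 0, "y": 0, "z": 0, "rx": 0, "ry": 0, "rz": 0, "claw": 0.6},
    {"x": 0, "y": 0, "z": 0, "rx": 0, "ry": 0, "rz": 0, "claw": 0.2},
    {"x": 0, "y": 0, "z": 0, "rx": 0, "ry": 0, "rz": 0, "claw": 0},
    {"x": 0, "y": 0, "z": 0, "rx": 0, "ry": 0, "rz": 0, "claw": 0},
    {"x": -0.03, "y": 0, "z": 0, "rx": 0, "ry": 0, "rz": 0, "claw": 0},
    {"x": -0.07, "y": 0, "z": 0, "rx": 0, "ry": 0, "rz": 0, "claw": 0},
    {"x": -0.11, "y": 0, "z": 0, "rx": 0, "ry": 0, "rz": 0, "claw": 0},
    {"x": -0.15, "y": 0, "z": 0, "rx": 0, "ry": 0, "rz": 0, "claw": 0},
    {"x": -0.19, "y": 0, "z": 0, "rx": 0, "ry": 0, "rz": 0, "claw": 0},
    {"x": -0.2, "y": 0, "z": 0, "rx": 0, "ry": 0, "rz": 0, "claw": 0},
  ],
)

```text
t: 31.97
ee_pos: [0.5216, 0.039, 0.2102]
tcp_rot: [[0.012, 1.0, -0.014], [0.003, -0.014, -1.0], [-1.0, 0.012, -0.003]]
contact_force: [0.7, -0.1, 0.6]
grip_width: 1.0
```

```bash
python3 go.py 0.40 0.03 0.3 -0.8; python3 - <<'E'
from h import *
for c in ['wrist','side','top']:
    im=manip.camera(c)[:,:,::-1]
    if c=='side': im=cv2.resize(im[180:340,220:440],None,fx=3.6,fy=3.6,interpolation=cv2.INTER_CUBIC)
    cv2.imwrite(f'pics/f1_{c}.png',im)
E
```

```text
t 31.97 pos [0.5216 0.039  0.2102] jaw yaw -0.8 j [ 0.17  0.26 -0.41  1.84  0.12  1.05 -0.29] F [ 0.7 -0.1  0.6] w 85.0
shift [-0.0913 -0.1203  0.0105]
0 [ 0.01 -0.16 -0.7 ]
180 [-179.98    1.11   -0.24]
```

View pics/f1_side.png

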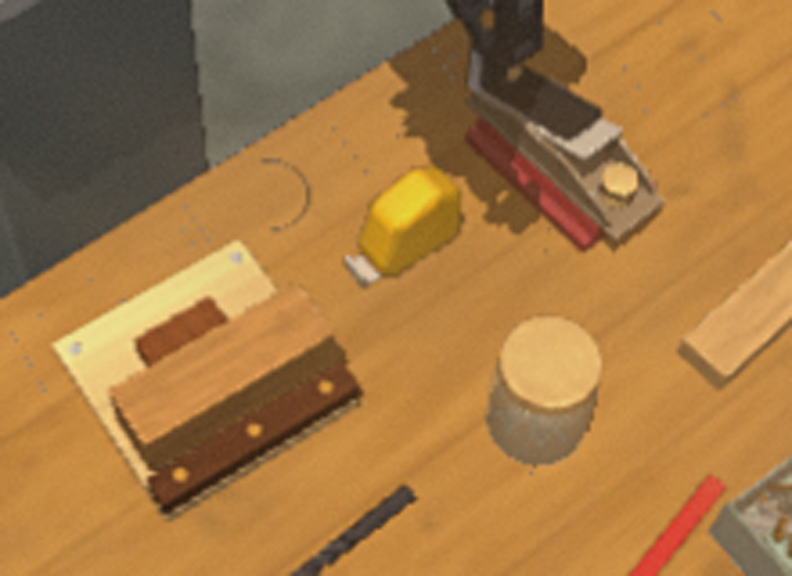

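View pics/f1_wrist.png

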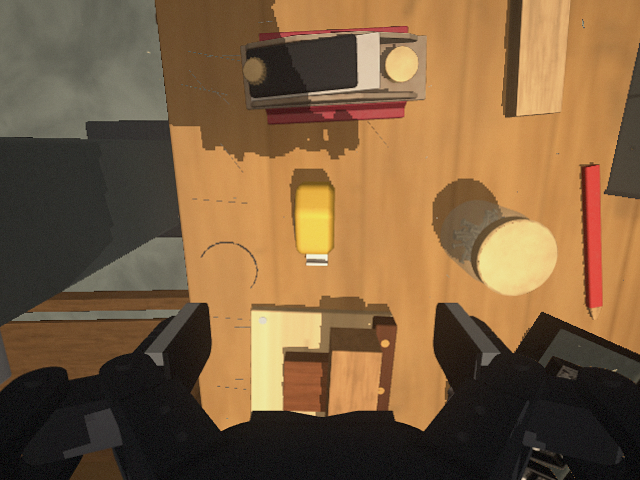

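```bash
python3 - <<'E'
from h import *
o=manip.get_obs(); print(o['t'],o['contact_force'],np.abs(o['qvel']).max())
print(manip.sign_off())
E
```

```text
32.1167 [ 0.87554671 -0.43254103 -1.01514175] 0.03979548988993214
the job is handed in; nothing more can be done
None
```

The job is done and handed in at about 32 s, in the order asked: block, timber, plane, measure.

- **Block:** it lies in the middle of the board with its short end against the fence. I felt the contact, and the picture showed it within about 1 mm of centre.
- **Timber:** it lies level and centred on the block, parallel to the fence. I pushed it in until the force rose and it stopped moving. The picture fit after release agreed.
- **Plane:** it rests on the vice pad along its length, centred across the width. Along the length the last views put it 1–2 mm off centre.
- **Tape measure:** it stands upright in the gap, roughly 40–50 mm clear of the board and the pad by my measurements.
- **Jar, strip and drill bit:** I didn't touch them. They look unmoved in the last pictures, but I didn't remeasure them.

What disagreed:

- **Fingertips:** open, they sat about 35 mm behind the reported TCP, and about 20 mm behind when gripping, instead of the 17 mm ahead given. My first try at the block therefore closed above it without touching it. On the second try the fingertips pressed on the bench, with the wrist force reading 39.7 N. I set all later heights from what I measured.
- **Cameras:** the fixed cameras and the wrist camera disagreed by up to about 3 mm. I used the wrist camera for placing.
- **Not rechecked:** I didn't remeasure the block and timber after the plane and measure were placed. The last side picture shows both in position.

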